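# Load, spin-check and start the parts dryer

### The job

Slide the dryer's clear cover fully open and lay all the brass drawer pulls from the rubber mat in the rotor, flat on its floor, each near the middle of a compartment of its own. Once the rotor is still, give one of its black pegs a brisk push and take the hand away so that the loaded rotor runs on by itself for at least two seconds, then slide the cover fully shut. Only then start the dryer by pressing its keys fully down, one at a time: the square one, the long one, the round one; leave the jar, mallet and ring mandrel where they are.

Things in the scene. Friction and masses are not known exactly. Their poses are not given: they have to be found in the camera images.
- pull_a_mid (a point): Centre, half-way up, of a loose brass drawer pull (about 0.18 kg) on the mat; None if absent (2 to 4 are present). It is a bar 80 mm long (x), 14 wide (y), 10 thick on two round feet of 18 mm diameter at x = -29 and +29 mm. It stands 32 mm tall: the bar's middle is 11 mm above this point, the soles 16 mm below; z up. In a compartment it fits square across the mid-line, centre 68 mm from the axis.
- pull_b_mid (a point): Centre, half-way up, of a loose brass drawer pull (about 0.18 kg) on the mat; None if absent (2 to 4 are present). It is a bar 80 mm long (x), 14 wide (y), 10 thick on two round feet of 18 mm diameter at x = -29 and +29 mm. It stands 32 mm tall: the bar's middle is 11 mm above this point, the soles 16 mm below; z up. In a compartment it fits square across the mid-line, centre 68 mm from the axis.
- pull_c_mid (a point): Centre, half-way up, of a loose brass drawer pull (about 0.18 kg) on the mat; None if absent (2 to 4 are present). It is a bar 80 mm long (x), 14 wide (y), 10 thick on two round feet of 18 mm diameter at x = -29 and +29 mm. It stands 32 mm tall: the bar's middle is 11 mm above this point, the soles 16 mm below; z up. In a compartment it fits square across the mid-line, centre 68 mm from the axis.
- pull_d_mid (a point): Centre, half-way up, of a loose brass drawer pull (about 0.18 kg) on the mat; None if absent (2 to 4 are present). It is a bar 80 mm long (x), 14 wide (y), 10 thick on two round feet of 18 mm diameter at x = -29 and +29 mm. It stands 32 mm tall: the bar's middle is 11 mm above this point, the soles 16 mm below; z up. In a compartment it fits square across the mid-line, centre 68 mm from the axis.
- dryer: The grey casing of the dryer, fixed; origin on the bench under the rotor's axis, z up, its key strip on its -x side. Its top is 75 mm above the bench (55 mm above the rotor floor); the well around the rotor is open to 125 mm from the axis. From the axis the casing reaches 186 mm towards -x, 146 to +x, 146 to -y and 390 to +y.
- rotor_floor (a point): Centre of the rotor's inner floor, on its upright axis; turns with the rotor; z up. The rotor is an open aluminium pan, inner radius 115 mm, outer 120. Its rim and two crossed upright walls (4 mm thick, along this point's x and y axes), all rising 34 mm above the floor, make four quarter compartments. Hub in the middle: 14 mm radius, 34 mm high. The rotor turns very freely.
- peg_a (a point): A black upright finger peg of 14 mm diameter on the rotor, on its -x arm 88 mm from the axis; this point is 52 mm above the rotor floor, at the centre of the peg's top end. The peg runs down to the rotor floor; pulls standing in the rotor reach 32 mm above that floor.
- peg_b (a point): The other finger peg, the same, on the rotor's +x arm.
- rotor (a joint): Angle of the rotor in rad, counter-clockwise from above, without stops; friction slows it by about 0.5 rad/s each second, so pushed to 2 rad/s it runs on for some 4 s.
- cover (a joint): Opening of the dryer's clear sliding cover in m: 0 = shut over the rotor, 0.258 = fully open, parked on the deck to the left of the rotor. It stays where it is left; sliding takes about 2 N plus 6 N per m/s.
- cover_grip (a point): Point on the cover's black handle, an upright ridge 100 mm long (this point's x), 16 mm thick (y) and 37 mm tall on the 8 mm clear panel: 15 mm below its top, 22 mm above the panel. The cover opens along this point's +y, shuts along -y (the dryer may stand turned a little); z up. With the cover shut this point is above the rotor's axis, 87 mm above the rotor floor.
- key_square_top (a point): Centre of the top face of the square white key (26 mm across) on the strip along the dryer's robot side; the key stands 12 mm above the strip and is pressed straight down.
- key_bar_top (a point): Same, of the long white key (46 by 22 mm), 80 mm to the right of the square one.
- key_round_top (a point): Same, of the round white key (28 mm across), 80 mm to the right of the long one.
- key_square (a joint): Depth of this spring key in m: 0 = up, 0.006 = fully down at 5 N; springs back.
- key_bar (a joint): Depth of this spring key in m: 0 = up, 0.006 = fully down at 5 N; springs back.
- key_round (a joint): Depth of this spring key in m: 0 = up, 0.006 = fully down at 5 N; springs back.
- mat: Black rubber drying mat, 280 by 220 mm, 3 mm thick, fixed; origin under its centre.
- paste_jar: White plastic jar, 66 mm across, 65 mm tall; origin under its centre. Bystander.
- mallet: Wooden-handled hammer lying on the bench to the right of the mat. Bystander.
- ring_mandrel: Upright wooden ring mandrel, foot 72 mm across, 150 mm tall; origin under its centre. Bystander.
Mind the look-alikes: they are no part of the job. What is shaped like the part that bears pull_a_mid but grey is not meant. Leave any grey look-alike of the part that bears pull_c_mid alone.

How it is judged:
On the way, in this order (a step that is already met when the one before it is completed fails the run):
1. the cover is fully open (value of joint cover above 0.243 m), for 0.2 s.
2. every pull lies flat in the rotor near the middle of a compartment of its own (centre over 25 mm from the cross walls' mid-planes, over 50 mm from any other pull), the rotor still and not touched (horizontal distance between each of pull_a_mid, pull_b_mid, pull_c_mid, pull_d_mid and rotor_floor below 0.108 m and z of pull_a_mid in the frame of rotor_floor between 0.004 and 0.0205 m and z of pull_b_mid in the frame of rotor_floor between 0.004 and 0.0205 m and z of pull_c_mid in the frame of rotor_floor between 0.004 and 0.0205 m and z of pull_d_mid in the frame of rotor_floor between 0.004 and 0.0205 m and (x of pull_a_mid in the frame of rotor_floor above 0.025 m or x of pull_a_mid in the frame of rotor_floor below -0.025 m) and (y of pull_a_mid in the frame of rotor_floor above 0.025 m or y of pull_a_mid in the frame of rotor_floor below -0.025 m) and (x of pull_b_mid in the frame of rotor_floor above 0.025 m or x of pull_b_mid in the frame of rotor_floor below -0.025 m) and (y of pull_b_mid in the frame of rotor_floor above 0.025 m or y of pull_b_mid in the frame of rotor_floor below -0.025 m) and (x of pull_c_mid in the frame of rotor_floor above 0.025 m or x of pull_c_mid in the frame of rotor_floor below -0.025 m) and (y of pull_c_mid in the frame of rotor_floor above 0.025 m or y of pull_c_mid in the frame of rotor_floor below -0.025 m) and (x of pull_d_mid in the frame of rotor_floor above 0.025 m or x of pull_d_mid in the frame of rotor_floor below -0.025 m) and (y of pull_d_mid in the frame of rotor_floor above 0.025 m or y of pull_d_mid in the frame of rotor_floor below -0.025 m) and horizontal distance between pull_a_mid and pull_b_mid above 0.05 m and horizontal distance between each of pull_a_mid, pull_b_mid and pull_c_mid above 0.05 m and horizontal distance between each of pull_a_mid, pull_b_mid, pull_c_mid and pull_d_mid above 0.05 m and contact force between each of the fingers, the arm and rotor below 0.05 N and not (velocity of joint rotor above 0.2 rad/s or velocity of joint rotor below -0.2 rad/s)), for 0.3 s.
3. the loaded rotor runs on by itself (over 0.5 rad/s, untouched, for 1.5 s) (contact force between each of the fingers, the arm and rotor below 0.05 N and (velocity of joint rotor above 0.5 rad/s or velocity of joint rotor below -0.5 rad/s)), for 1.5 s.
4. the cover is fully shut (value of joint cover below 0.008 m), for 0.2 s.
5. the square key is pressed down (value of joint key_square above 0.0035 m), for 0.02 s.
6. the long key is pressed down (value of joint key_bar above 0.0035 m), for 0.02 s.
7. the round key is pressed down (value of joint key_round above 0.0035 m), for 0.02 s.
At the end, for the whole second after the job is handed in: All present pulls lie flat on the rotor's floor (centre within 108 mm of the axis and at most 20 mm above the floor, being 16 mm when standing on its feet), centres over 40 mm apart; the cover is shut to within 8 mm; the three keys, pressed in order, are up again (horizontal distance between each of pull_a_mid, pull_b_mid, pull_c_mid, pull_d_mid and rotor_floor below 0.108 m and z of pull_a_mid in the frame of rotor_floor between 0.004 and 0.0205 m and z of pull_b_mid in the frame of rotor_floor between 0.004 and 0.0205 m and z of pull_c_mid in the frame of rotor_floor between 0.004 and 0.0205 m and z of pull_d_mid in the frame of rotor_floor between 0.004 and 0.0205 m and horizontal distance between pull_a_mid and pull_b_mid above 0.04 m and horizontal distance between each of pull_a_mid, pull_b_mid and pull_c_mid above 0.04 m and horizontal distance between each of pull_a_mid, pull_b_mid, pull_c_mid and pull_d_mid above 0.04 m and value of joint cover below 0.008 m and value of joint each of key_square, key_bar, key_round below 0.0025 m); the robot touches nothing.
It fails at once if a key is pressed while the cover is not shut (value of joint cover above 0.015 m and value of joint any of key_square, key_bar, key_round above 0.0035 m).
It fails at once if two keys are pressed down at once (value of joint each of key_bar, key_square above 0.0035 m or value of joint each of key_bar, key_round above 0.0035 m or value of joint each of key_round, key_square above 0.0035 m).
It fails at once if the paste jar is disturbed (moved over 30 mm) (distance of paste_jar from where it was at the start of the episode above 0.03 m).
It fails at once if the mallet is disturbed (moved over 30 mm) (distance of mallet from where it was at the start of the episode above 0.03 m).
It fails at once if the ring mandrel is disturbed (moved over 30 mm) (distance of ring_mandrel from where it was at the start of the episode above 0.03 m).
Of pull_a, pull_b, pull_c, pull_d only 2 to 4 are there at a start; the rules pass over those that are not, and their reading is None.
At some moment in a run one of pull_a, pull_b, pull_c, pull_d may be knocked a few centimetres aside while the robot is not near it.
Once in a run the grip may slacken for a moment while it holds something.
It also fails if it takes over 210 s, if anything falls off the work surface, if the arm or the gripper's body presses on something with over 40 N, if the wrist force passes 120 N, or if a joint passes its speed limit or range.

### The arm

A 6-joint arm with a two-finger parallel gripper is mounted at the origin on the work surface. World frame = base frame: x ahead of the robot, y to its left, z up, the work surface at z = 0. Lengths are in m, angles in rad, forces in N, time in s.
With the tool pointing down it reaches from about 0.375 to 0.9 m from the base axis. Payload 3.1 kg.
Tool frame: the origin (TCP) lies between the finger pads; the fingertips stand 11 mm ahead of it and the grasp point (between the pads) lies 8 mm behind it; z points along the fingers, y is the direction in which the jaws open and shut (so a half turn about z gives the same grasp; the last joint's range is limited). The gripper opens to 85 mm and grips with 20 to 120 N. Pads are 22 mm wide; open, the fingers measure 114 mm over their backs; the gripper's body (76 mm by 85 mm) begins 54 mm behind the grasp point. The pads swing forward as they close: fully open they stand 13 mm farther back than shut.
Start: joints at [1.135, 0.527, 1.433, -0, 1.181, -0.178], TCP at [0.159, 0.604, 0.242] pointing down, gripper open.
Joint ranges: [-3.08, 3.08], [-0.75, 2.2], [0.22, 2.44], [-1.43, 4.57], [0, 2.65], [-2.85, 2.85]. Speed limits (rad/s): [2.79, 2.79, 3.14, 3.14, 3.14, 3.14].

### API

Orientations are given as a unit quaternion [x, y, z, w].
In Python, from station import manip gives the robot as it stands.
- The arm moves only by the tool move_arm, never from a script. Its argument "deltas" is a list of rows, each a list of 5 numbers: the shift along the tool's x, y, z in units of 40 cm (1.0 is 40 cm), then the turn about the tool's z in units of 0.5 rad (1.0 is 0.5 rad), then the opening in per cent of the stroke, from 0 (shut) to 100 (fully open). In form: [[x, y, z, twist, grip], ...]. A call has exactly 8 rows; each row is the pose to reach, as a shift and turn from the pose commanded when the call began, along the tool's axes at that moment; what a row does not reach only later rows make up. A row lasts 1/12 s, in which the tool goes at most 41.7 mm and 7.16 degrees, less where a joint would pass 70% of its speed; a pose out of reach is approached as far as the arm can. A call with a number of a shift or a turn outside -1 to 1 is refused whole. A call with a gripper value outside its range is refused whole. The fingers move at their own pace and stop on an object; "force" is the grip in N (left out, the last holds). Time passes only in rows, so rows that repeat a pose let the fingers close, or fill a call up. It gives the time, the measured TCP pose, the force and the opening at its end, in the units of the state.
- manip.sense(): the state, without advancing time (a new reading comes with each control period).
- manip.snapshot(name): name is "side" or "top" or "wrist"; returns (picture, depth): 400x640x3 uint8, red, green, blue; 400x640 float32, m along the optical axis (not along the pixel's ray), 0 where there is no reading.
- manip.get_calibration(name): a dict with "vfov" (degrees; the focal length in pixels is half the picture's height over the tangent of half this angle, whatever the lens; pixels are square), "cx", "cy" (the principal point, pixels), "pose" (4x4, takes a point from camera to world coordinates). Camera axes: x right, y down, z forward; pixel columns grow to the right and rows downward; lengths in m; the calibration is good to about 2 mm. A picture is of the moment at which its call begins: read the wrist's pose just before it. get_calibration takes no time and is no camera call; for the wrist camera it gives the pose at the moment of the call.
- manip.sign_off(): hands the job in, once; it reports no verdict.
The state is a dict: "t": time; "q": joint angles; "qd": joint speeds; "tau": joint torques, N m; "tcp_pos": TCP position; "tool_rot": TCP orientation; "force": force on the tool from outside, world axes, zero at the start; "ft_torque": the same for the moment, N m; "finger_gap": opening from 0.0 (shut) to 1.0 (fully open).
Only numpy, scipy, OpenCV 4.12 (cv2) and the standard library are available. Lean on these libraries where they do the work, as an engineer would, in place of code of your own. Each camera call takes 0.05 s, during which the arm holds its last target.

## Working session

There is one attempt and no reset: what is moved stays moved. The work goes in short steps, Python scripts to look and compute and a tool call to move; the robot and the scene stay as the last step left them, time stands still between calls to the robot, and variables do not carry over. Pictures are saved under pics/ and viewed, and the job is handed in when it is done.

Besides the shell and the picture viewer there is one more tool, called as name(argument=value, ...) on one line, values as JSON. move_arm: Moves the arm, as the interface text tells. Its arguments: {"type":"object","properties":{"deltas":{"type":"array","items":{"type":"array","items":{"type":"number"}}},"force":{"type":"number"}},"required":["deltas"]}

```bash
ls; mkdir -p pics; cat > h.py <<'E'
import numpy as np, cv2
from station import manip
def snap(n,tag):
    c=manip.get_calibration(n); p,d=manip.snapshot(n)
    cv2.imwrite(f'pics/{tag}.png',p[:,:,::-1]); np.savez(f'/tmp/{tag}.npz',p=p,d=d,T=c['pose'],v=c['vfov'],cx=c['cx'],cy=c['cy'])
    return p,d,c
def load(tag):
    return np.load(f'/tmp/{tag}.npz')
def cloud(tag):
    z=load(tag); d=z['d']; f=200/np.tan(np.radians(float(z['v']))/2)
    v,u=np.mgrid[0:400,0:640]
    P=np.stack([(u-z['cx'])/f*d,(v-z['cy'])/f*d,d],-1)
    T=z['T']; W=P@T[:3,:3].T+T[:3,3]; W[d==0]=np.nan
    return W,z['p']
def proj(tag,X):
    z=load(tag); T=z['T']; f=200/np.tan(np.radians(float(z['v']))/2)
    c=(np.asarray(X)-T[:3,3])@T[:3,:3]
    return c[...,0]/c[...,2]*f+z['cx'], c[...,1]/c[...,2]*f+z['cy']
E
python3 - <<'E'
from h import *
np.set_printoptions(precision=4,suppress=True)
print(manip.sense())
for n in ['side','top','wrist']:
    p,d,c=snap(n,n+'0'); print(n,c)
E
```

```text
pics
{'t': 0.0, 'q': array([ 1.1345,  0.5284,  1.4339, -0.    ,  1.1813, -0.1785]), 'qd': array([ 0.0011,  0.0004, -0.0011,  0.0005, -0.0009, -0.0003]), 'tau': array([  0.0007, -44.2354, -17.8023,  -0.0002,   0.0085,   0.    ]), 'tcp_pos': array([0.159 , 0.6037, 0.2414]), 'tool_rot': array([ 0.1285,  0.9917, -0.001 , -0.0003]), 'force': array([-0.006 , -0.064 ,  0.1147]), 'ft_torque': array([ 0.0131,  0.0233, -0.0482]), 'finger_gap': 1.0049131124431268}
side {'vfov': 57.030924380646184, 'cx': 317.5109839381578, 'cy': 195.86429641387065, 'pose': array([[ 0.9978, -0.0324,  0.0577,  0.4359],
       [-0.0635, -0.7132,  0.698 , -0.8115],
       [ 0.0186, -0.7002, -0.7137,  0.9094],
       [ 0.    ,  0.    ,  0.    ,  1.    ]])}
top {'vfov': 47.633299321310915, 'cx': 318.8647975651523, 'cy': 198.8612356841828, 'pose': array([[-0.0157, -0.9812,  0.1926,  0.1973],
       [-0.9997,  0.0122, -0.0194,  0.0023],
       [ 0.0167, -0.1928, -0.9811,  1.7684],
       [ 0.    ,  0.    ,  0.    ,  1.    ]])}
wrist {'vfov': 61.707607678368326, 'cx': 317.599841364027, 'cy': 198.85819666945446, 'pose': array([[ 0.2547,  0.9203,  0.2969,  0.0821],
       [ 0.967 , -0.2414, -0.0812,  0.6229],
       [-0.003 ,  0.3078, -0.9515,  0.3721],
       [ 0.    ,  0.    ,  0.    ,  1.    ]])}
```

View pics/top0.png

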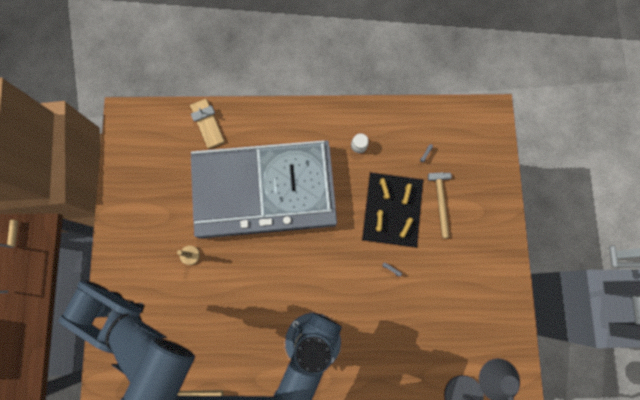

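View pics/side0.png

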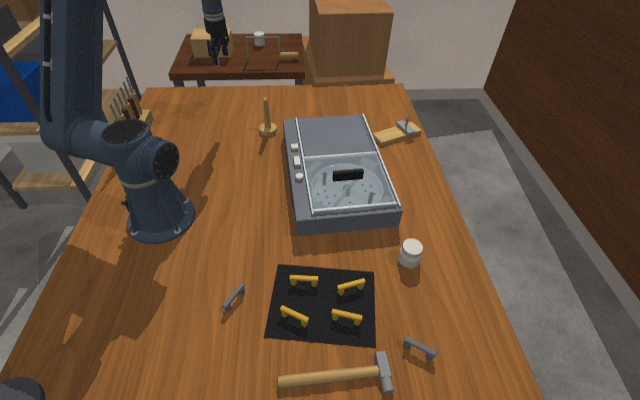

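View pics/wrist0.png

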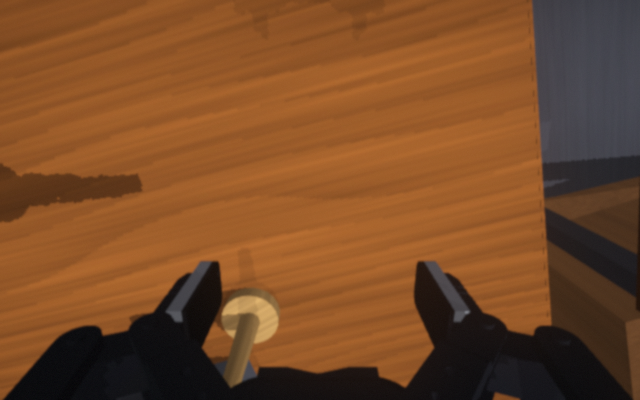

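The top view shows four brass pulls on the black mat: top-view pixels (385,189), (407,194), (380,220) and (406,228). In the side view they are at (351,287), (347,318), (304,281) and (294,317). These could be mistaken for pulls:
- Grey look-alike, side (234,297) / top (392,270), off the mat.
- Grey look-alike, side (420,349) / top (427,153), off the mat.

I choose only the four yellow ones. The cover handle is black, at side (348,174). The keys are at side (295,147), (297,161) and (299,177).

```bash
python3 - <<'E'
from h import *
np.set_printoptions(precision=4,suppress=True)
for tag in ['side0','top0']:
    W,p=cloud(tag); hsv=cv2.cvtColor(p,cv2.COLOR_RGB2HSV)
    print(tag,'bench z', np.nanmedian(W[300:310,120:140,2]) if tag=='side0' else np.nanmedian(W[300:310,480:500,2]))
    m=((hsv[...,0]>17)&(hsv[...,0]<32)&(hsv[...,1]>140)&(hsv[...,2]>110)).astype(np.uint8)
    n,l,s,c=cv2.connectedComponentsWithStats(m)
    for i in range(1,n):
        if s[i,4]<25: continue
        w=W[l==i]; w=w[~np.isnan(w[:,2])]
        if len(w)<10 or abs(np.median(w[:,0])-0.5)>0.4 or np.median(w[:,1])>0.1: continue
        zt=np.percentile(w[:,2],95); t=w[w[:,2]>zt-0.008]
        (cx,cy),(a,b),ang=cv2.minAreaRect((t[:,:2]*1000).astype(np.float32))
        _,_,vt=np.linalg.svd(t[:,:2]-t[:,:2].mean(0))
        print(c[i],s[i,4],'ztop',zt,'ctr',cx,cy,'size',a,b,'yaw',np.degrees(np.arctan2(vt[0,1],vt[0,0])), t.mean(0))
W,p=cloud('side0')
for (x0,x1,y0,y1) in [(280,420,110,235)]:
    sub=W[y0:y1,x0:x1]; 
for uv in [(295,147),(297,161),(299,177),(300,215),(345,225),(325,135),(348,170),(348,175),(330,180),(365,196),(340,160),(370,200)]:
    print(uv,W[uv[1],uv[0]],p[uv[1],uv[0]])
big=cv2.resize(p[100:240,270:410,::-1],None,fx=5,fy=4.2,interpolation=cv2.INTER_CUBIC); cv2.imwrite('pics/cropd.png',big)
big=cv2.resize(p[255:355,215:445,::-1],None,fx=3.4,fy=3.4,interpolation=cv2.INTER_CUBIC); cv2.imwrite('pics/cropm.png',big)
E
```

```text
side0 bench z -0.00020783207421692929
[303.5286 277.4429] 140 ztop 0.03685612666044554 ctr 448.5245361328125 -264.798583984375 size 15.133563995361328 74.47532653808594 yaw -6.970892673824821 [ 0.4491 -0.2654  0.0343]
[350.7943 283.617 ] 141 ztop 0.03743642914862625 ctr 576.0865478515625 -289.7510070800781 size 79.2933349609375 15.802969932556152 yaw -166.27417189192838 [ 0.5759 -0.2909  0.0345]
[294.1919 313.3372] 172 ztop 0.03679681481211644 ctr 420.17071533203125 -367.54473876953125 size 14.69176959991455 79.08924102783203 yaw -29.61496776606691 [ 0.4212 -0.3687  0.0342]
[346.8596 314.076 ] 171 ztop 0.03684549817574101 ctr 553.4764404296875 -376.98590087890625 size 13.596418380737305 76.3836441040039 yaw -17.449744698684597 [ 0.5538 -0.3779  0.0341]
top0 bench z -0.0012748154280117774
[384.3256 188.    ] 86 ztop 0.03927239146841288 ctr 580.0674438476562 -288.6357421875 size 77.46745300292969 14.43017864227295 yaw -165.9973888908916 [ 0.5789 -0.2888  0.0357]
[406.4881 193.4048] 84 ztop 0.03882207109613356 ctr 555.881103515625 -374.53289794921875 size 13.271102905273438 75.797218322
[... 290 characters left out ...]
49951171875 -365.50225830078125 size 13.517182350158691 71.07967376708984 yaw 149.2133751147877 [ 0.4247 -0.3672  0.0358]
(295, 147) [0.4373 0.244  0.0854] [185 182 173]
(297, 161) [0.4425 0.1653 0.0858] [212 208 196]
(299, 177) [0.4471 0.0826 0.0868] [198 194 184]
(300, 215) [ 0.4455 -0.0736  0.0748] [118 121 127]
(345, 225) [ 0.5841 -0.0839  0.0323] [64 64 66]
(325, 135) [0.5521 0.3237 0.0767] [119 121 125]
(348, 170) [0.6052 0.0699 0.1228] [54 57 60]
(348, 175) [0.6051 0.0609 0.1092] [18 18 22]
(330, 180) [0.5484 0.0673 0.0834] [138 148 151]
(365, 196) [ 0.6512 -0.0154  0.0879] [140 149 150]
(340, 160) [0.5915 0.1634 0.0867] [111 121 125]
(370, 200) [ 0.665  -0.0302  0.0845] [ 91  98 102]
```

View pics/cropd.png

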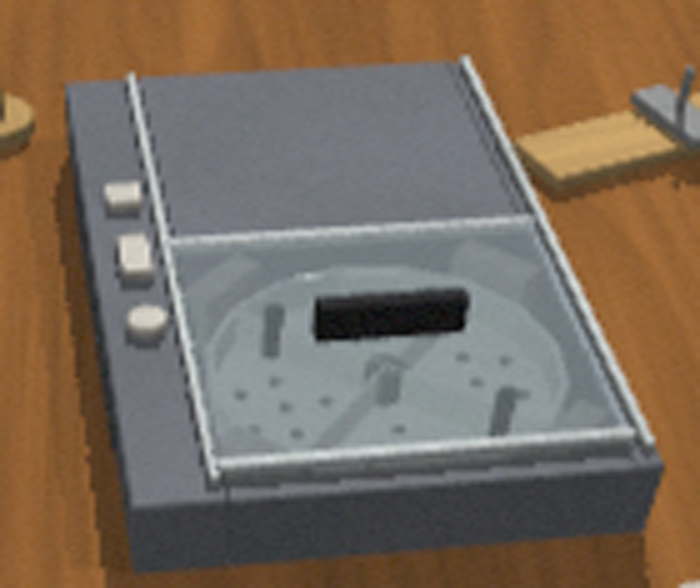

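View pics/cropm.png

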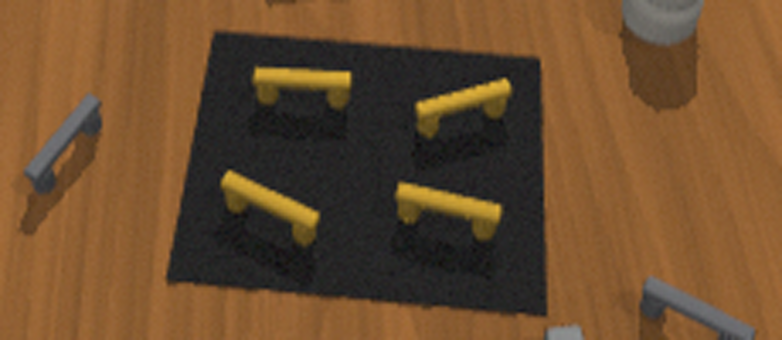

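```bash
python3 - <<'E'
from h import *
np.set_printoptions(precision=4,suppress=True)
for tag in ['side0','top0']:
    W,p=cloud(tag); 
    m=(W[...,2]>0.095)&(W[...,2]<0.135)&(abs(W[...,0]-0.6)<0.12)&(abs(W[...,1]-0.06)<0.12)&(p.max(-1)<80)
    w=W[m]; print(tag,len(w),w.mean(0),w.min(0),w.max(0))
    t=w[w[:,2]>np.percentile(w[:,2],90)-0.006]
    print(cv2.minAreaRect((t[:,:2]*1000).astype(np.float32)))
    m=(W[...,2]>0.079)&(W[...,2]<0.1)&(abs(W[...,0]-0.44)<0.03)&(p.min(-1)>160)
    n,l,s,c=cv2.connectedComponentsWithStats(m.astype(np.uint8))
    for i in range(1,n):
        if s[i,4]>8: print('key',c[i],s[i,4],np.median(W[l==i],0),cv2.minAreaRect((W[l==i][:,:2]*1000).astype(np.float32)))
    m=(W[...,2]>0.068)&(W[...,2]<0.095)&(abs(W[...,0]-0.55)<0.3)&(abs(W[...,1]-0.15)<0.4)
    print(cv2.minAreaRect((W[m][:,:2]*1000).astype(np.float32)))
E
```

```text
side0 251 [0.6044 0.0641 0.1121] [0.5561 0.0551 0.0952] [0.6547 0.0764 0.1254]
((605.5924682617188, 66.91475677490234), (97.97618865966797, 16.710561752319336), 2.8082849979400635)
key [300.75   146.3472] 72 [0.4586 0.251  0.0832] ((458.16748046875, 264.78717041015625), (7.115418910980225, 325.162353515625), 4.227598190307617)
key [294.2759 145.2759] 29 [0.434  0.2519 0.0875] ((433.8690185546875, 251.52577209472656), (26.081180572509766, 21.787010192871094), 88.88613891601562)
key [296.5 159.5] 46 [0.441  0.1717 0.0877] ((441.0582580566406, 172.10372924804688), (41.72492218017578, 17.46257972717285), 88.9849853515625)
key [299. 175.] 31 [0.4474 0.0907 0.0876] ((447.3783264160156, 91.2247543334961), (23.560741424560547, 19.933746337890625), 88.8358154296875)
((544.4819946289062, 129.62229919433594), (399.8807678222656, 714.1859130859375), 4.575277328491211)
top0 70 [0.6015 0.0677 0.1199] [0.5589 0.0613 0.1047] [0.6519 0.0758 0.1288]
((605.8982543945312, 67.86979675292969), (92.41743469238281, 10.665493965148926), 5.155300617218018)
key [286.1053 219.4737] 38 [0.4514 0.0932 0.0858] ((450.4299011230469, 93.53504943847656), (24.476383209228516, 23.70509910583496), 42.86960983276367)
key [221.4737 219.3684] 19 [0.4552 0.3373 0.0846] ((453.66949462890625, 332.60662841796875), (5.06725549697876, 52.05013656616211), 1.0316506624221802)
key [264.7429 221.4143] 70 [0.4446 0.1719 0.0854] ((444.03680419921875, 172.15179443359375), (22.40216064453125, 45.41911697387695), 4.390110969543457)
key [206.6    220.5333] 15 [0.4496 0.3914 0.0836] ((450.7554931640625, 390.2904968261719), (3.735872268676758, 33.128849029541016), 0.2890138030052185)
key [243.5652 223.    ] 46 [0.4393 0.2507 0.0861] ((438.8426513671875, 252.05490112304688), (28.01121711730957, 24.640865325927734), 88.69512176513672)
((557.8445434570312, 125.39578247070312), (400.6802978515625, 734.7063598632812), 6.08552360534668)
```

```bash
cat >> h.py <<'E'
from scipy.spatial.transform import Rotation as R
def yang(s):
    y=R.from_quat(s['tool_rot']).as_matrix()[:,1]; return np.degrees(np.arctan2(y[1],y[0]))
def go(x,y,z,ya):
    s=manip.sense(); M=R.from_quat(s['tool_rot']).as_matrix()
    d=M.T@(np.array([x,y,z])-s['tcp_pos']); a=(ya-yang(s)+180)%360-180
    print('t %.2f'%s['t'],'tcp',np.round(s['tcp_pos'],4),'yang %.2f'%yang(s),'gap %.3f'%s['finger_gap'],'F',np.round(s['force'],1),'q6 %.2f'%s['q'][5])
    print(' target units',np.round(d/0.4,4),'twist units %.4f'%(-np.radians(a)/0.5),'rows>=',np.ceil(np.linalg.norm(d)/.0417),np.ceil(abs(a)/7.16), 'tilt %.2f'%np.degrees(np.arccos(min(1,-M[2,2]))))
E
python3 -c "
from h import *
go(0.606,0.067,0.2,94.5)"
```

```text
t 0.15 tcp [0.1591 0.6039 0.2416] yang 75.23 gap 0.999 F [-0.1 -1.  -0.1] q6 -0.18
 target units [-1.4226 -1.0128  0.1051] twist units -0.6726 rows>= 17.0 3.0 tilt 0.10
```

move_arm(deltas=[[-0.08,-0.057,0,-0.1,100],[-0.16,-0.114,0,-0.2,100],[-0.24,-0.171,0,-0.3,100],[-0.32,-0.228,0,-0.4,100],[-0.4,-0.285,0,-0.5,100],[-0.48,-0.342,0,-0.6,100],[-0.56,-0.4,0,-0.67,100],[-0.64,-0.46,0,-0.67,100]], force=40)

```text
t: 0.82
tcp_pos: [0.3607, 0.3596, 0.2422]
tool_rot: [-0.039, 0.999, 0.0, -0.0]
force: [0.4, -1.4, 0.5]
finger_gap: 0.998
```

```bash
python3 -c "
from h import *
go(0.606,0.067,0.18,94.5)"
```

```text
t 0.82 tcp [0.3607 0.3596 0.2422] yang 94.51 gap 0.998 F [ 0.4 -1.4  0.5] q6 -1.09
 target units [-0.5538 -0.7774  0.1556] twist units 0.0003 rows>= 10.0 1.0 tilt 0.00
```

move_arm(deltas=[[-0.055,-0.077,0,0,100],[-0.11,-0.155,0,0,100],[-0.165,-0.232,0.02,0,100],[-0.22,-0.31,0.04,0,100],[-0.275,-0.387,0.06,0,100],[-0.33,-0.465,0.08,0,100],[-0.385,-0.54,0.1,0,100],[-0.44,-0.62,0.12,0,100]])

```text
t: 1.48
tcp_pos: [0.5553, 0.126, 0.1937]
tool_rot: [-0.039, 0.999, 0.0, -0.0]
force: [-0.1, 0.4, 0.2]
finger_gap: 0.999
```

```bash
python3 -c "
from h import *
go(0.606,0.067,0.16,94.5)"
```

```text
t 1.48 tcp [0.5553 0.126  0.1937] yang 94.42 gap 0.999 F [-0.1  0.4  0.2] q6 -1.62
 target units [-0.1151 -0.1567  0.0842] twist units -0.0030 rows>= 3.0 1.0 tilt 0.03
```

move_arm(deltas=[[-0.05,-0.06,0.03,0,100],[-0.09,-0.12,0.06,0,100],[-0.115,-0.157,0.084,0,100],[-0.115,-0.157,0.084,0,100],[-0.115,-0.157,0.084,0,100],[-0.115,-0.157,0.084,0,100],[-0.115,-0.157,0.084,0,100],[-0.115,-0.157,0.084,0,100]])

```text
t: 2.15
tcp_pos: [0.6046, 0.0698, 0.1614]
tool_rot: [-0.04, 0.999, 0.0, 0.0]
force: [0.2, -0.9, -0.1]
finger_gap: 0.999
```

```bash
python3 -c "
from h import *
snap('wrist','w1')
W,p=cloud('w1')
m=(W[...,2]>0.1)&(W[...,2]<0.13)&(abs(W[...,0]-0.6)<0.1)&(abs(W[...,1]-0.067)<0.025)
w=W[m];print(len(w),cv2.minAreaRect((w[:,:2]*1000).astype(np.float32)),np.percentile(w[:,2],95))
go(0.606,0.067,0.102,94.5)"
```

```text
4698 ((604.27783203125, 67.88939666748047), (99.2224349975586, 16.064285278320312), 4.4675164222717285) 0.12186965371562285
t 2.20 tcp [0.6047 0.0697 0.1614] yang 94.53 gap 0.997 F [ 0.   0.4 -0.2] q6 -1.72
 target units [-0.0025 -0.0069  0.1486] twist units 0.0010 rows>= 2.0 1.0 tilt 0.04
```

View pics/w1.png

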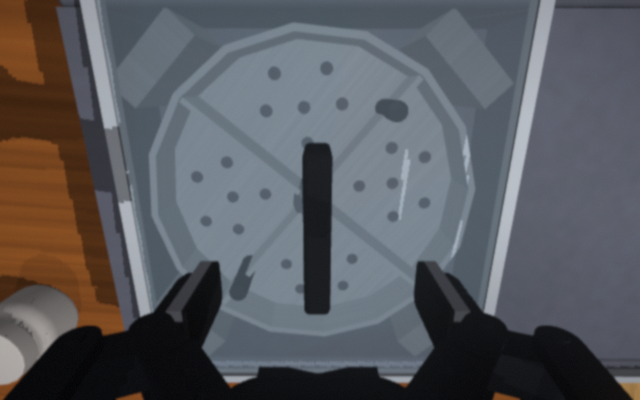

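move_arm(deltas=[[0,-0.004,0.05,0,100],[0,-0.004,0.1,0,100],[0,-0.004,0.147,0,100],[0,-0.004,0.147,0,100],[0,-0.004,0.147,0,15],[0,-0.004,0.147,0,10],[0,-0.004,0.147,0,10],[0,-0.004,0.147,0,10]], force=40)

```text
t: 2.87
tcp_pos: [0.6063, 0.0669, 0.1033]
tool_rot: [-0.039, 0.999, -0.0, 0.001]
force: [0.4, 1.2, 0.1]
finger_gap: 0.454
```

```bash
python3 -c "
from h import *
go(0.604-0.258*np.sin(.078),0.068+.258*np.cos(.078),0.102,94.5)"
```

```text
t 2.87 tcp [0.6063 0.0669 0.1033] yang 94.43 gap 0.454 F [0.4 1.2 0.1] q6 -1.72
 target units [0.0058 0.6482 0.0031] twist units -0.0023 rows>= 7.0 1.0 tilt 0.15
```

move_arm(deltas=[[0,0,0,0,5],[0,0,0,0,5],[0,0,0,0,5],[0,0,0,0,5],[0,0,0,0,5],[0,0.01,0,0,5],[0,0.03,0,0,5],[0,0.06,0,0,5]], force=50)

```text
t: 3.53
tcp_pos: [0.6042, 0.0891, 0.103]
tool_rot: [-0.038, 0.999, -0.001, 0.001]
force: [-1.5, -2.5, 6.0]
finger_gap: 0.18
```

```bash
python3 -c "
from h import *
go(0.604-0.258*np.sin(.078),0.068+.258*np.cos(.078),0.102,94.5)"
```

```text
t 3.53 tcp [0.6042 0.0891 0.103 ] yang 94.37 gap 0.180 F [-1.5 -2.5  6. ] q6 -1.68
 target units [0.0055 0.5925 0.0013] twist units -0.0044 rows>= 6.0 1.0 tilt 0.13
```

move_arm(deltas=[[0,0.07,0,0,5],[0.001,0.15,0,0,5],[0.001,0.23,0,0,5],[0.002,0.31,0,0,5],[0.003,0.39,0,0,5],[0.004,0.47,0,0,5],[0.004,0.54,0,0,5],[0.004,0.58,0,0,5]])

```text
t: 4.2
tcp_pos: [0.586, 0.3227, 0.103]
tool_rot: [-0.041, 0.999, -0.002, 0.003]
force: [14.3, -61.0, 10.5]
finger_gap: 0.177
```

```bash
python3 -c "
from h import *
go(0.604-0.258*np.sin(.078),0.068+.258*np.cos(.078),0.102,94.5)"
```

```text
t 4.20 tcp [0.586  0.3227 0.103 ] yang 94.67 gap 0.177 F [ 14.3 -61.   10.5] q6 -1.31
 target units [0.0047 0.0068 0.0025] twist units 0.0060 rows>= 1.0 1.0 tilt 0.40
```

move_arm(deltas=[[0,-0.008,0,0,5],[0,-0.01,0,0,5],[0,-0.01,0,0,20],[0,-0.01,0,0,40],[0,-0.01,0,0,60],[0,-0.01,0,0,60],[0,-0.01,0,0,60],[0,-0.01,-0.05,0,60]])

```text
t: 4.87
tcp_pos: [0.581, 0.3164, 0.1178]
tool_rot: [-0.038, 0.999, -0.001, -0.005]
force: [-0.6, -0.3, -0.3]
finger_gap: 0.6
```

```bash
python3 -c "
from h import *
go(0.604-0.258*np.sin(.078),0.068+.258*np.cos(.078),0.102,94.5)"
```

```text
t 4.87 tcp [0.581  0.3164 0.1178] yang 94.40 gap 0.600 F [-0.6 -0.3 -0.3] q6 -1.32
 target units [-0.0092  0.0215  0.0393] twist units -0.0034 rows>= 1.0 1.0 tilt 0.58
```

move_arm(deltas=[[0,0,-0.08,0,60],[0,0,-0.16,0,60],[0,-0.05,-0.24,0,60],[0,-0.13,-0.3,0,60],[0,-0.22,-0.3,0,60],[0,-0.32,-0.3,0,60],[0,-0.42,-0.3,0,60],[0,-0.5,-0.3,0,60]])

```text
t: 5.53
tcp_pos: [0.5992, 0.1158, 0.242]
tool_rot: [-0.038, 0.999, -0.0, -0.0]
force: [-0.0, -0.2, -0.6]
finger_gap: 0.598
```

```bash
python3 -c "
from h import *
np.set_printoptions(precision=4,suppress=True)
snap('wrist','w2')
snap('side','s2')
W,p=cloud('s2')
m=(W[...,2]>0.095)&(W[...,2]<0.135)&(abs(W[...,0]-0.6)<0.12)&(abs(W[...,1]-0.32)<0.04)&(p.max(-1)<80)
print('handle',np.median(W[m],0))
go(0.45,-.265,0.2,90)"
```

```text
handle [0.5765 0.312  0.1111]
t 5.63 tcp [0.6    0.1134 0.2418] yang 94.08 gap 0.601 F [ 1.   0.6 -0.6] q6 -1.64
 target units [ 0.4413 -0.9168  0.1066] twist units 0.1424 rows>= 10.0 1.0 tilt 0.12
```

View pics/w2.png

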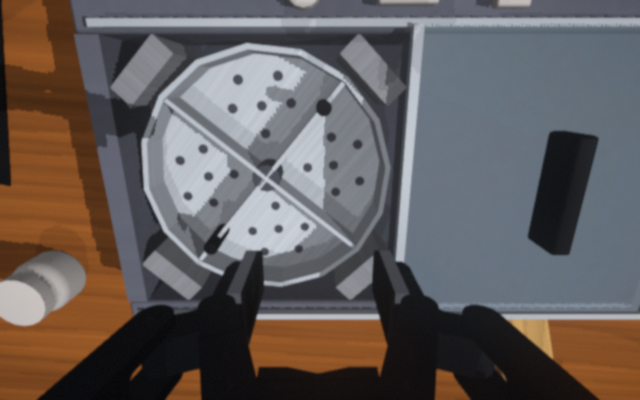

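View pics/s2.png

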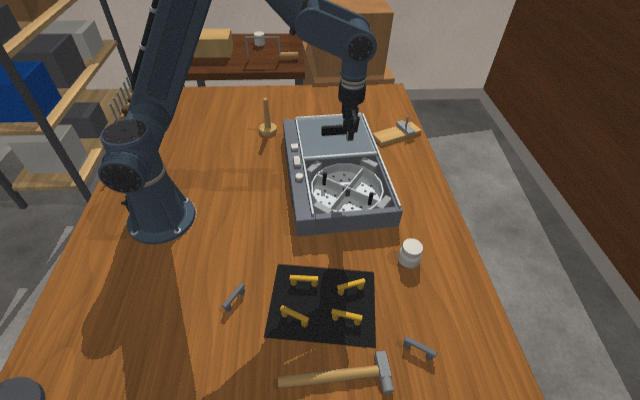

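```bash
cat >> h.py <<'E'
AX=np.array([0.6043,0.0679])
def rotor(tag,ax=None):
    W,p=cloud(tag); a=AX if ax is None else ax
    r=np.hypot(W[...,0]-a[0],W[...,1]-a[1])
    m=(W[...,2]>0.058)&(W[...,2]<0.082)&(r<0.105)&(r>0.06)
    n,l,s,c=cv2.connectedComponentsWithStats(m.astype(np.uint8))
    out=[]
    for i in range(1,n):
        if s[i,4]<20: continue
        w=W[l==i]; (cx,cy),sz,_=cv2.minAreaRect((w[:,:2]*1000).astype(np.float32))
        print('peg?',np.round(c[i],0),s[i,4],round(cx,1),round(cy,1),np.round(sz,1),'ztop %.4f'%np.nanmax(w[:,2]),'ang %.1f'%np.degrees(np.arctan2(cy/1000-a[1],cx/1000-a[0])))
        out.append((cx,cy))
    return out
E
python3 - <<'E'
from h import *
np.set_printoptions(precision=4,suppress=True)
W,p=cloud('w2')
m=(W[...,2]>0.1)&(W[...,2]<0.13)&(abs(W[...,0]-0.58)<0.1)&(abs(W[...,1]-0.32)<0.05)
w=W[m];t=w[w[:,2]>.115];print(len(t),cv2.minAreaRect((t[:,:2]*1000).astype(np.float32)))
print(rotor('w2'))
# wall top & rim & floor
r=np.hypot(W[...,0]-AX[0],W[...,1]-AX[1])
fl=(r<0.1)&(W[...,2]<0.03); print('floor z',np.median(W[fl][:,2]))
wt=(r<0.1)&(W[...,2]>0.045)&(W[...,2]<0.058); w=W[wt]; print('wall z',np.median(w[:,2]),len(w))
ri=(r>0.105)&(r<0.13)&(W[...,2]>0.047)&(W[...,2]<0.06); w2=W[ri]
A=np.c_[2*w2[:,:2],np.ones(len(w2))]; s=np.linalg.lstsq(A,(w2[:,:2]**2).sum(1),rcond=None)[0]; print('rim fit',s[:2],np.sqrt(s[2]+s[0]**2+s[1]**2),len(w2))
d=w[:,:2]-s[:2]; rr=np.hypot(*d.T); k=rr>0.03
print('wall angle mod90',np.degrees(np.angle(np.mean(np.exp(4j*np.arctan2(d[k,1],d[k,0])))))/4)
E
```

```text
2819 ((585.2239379882812, 315.9737548828125), (99.04508972167969, 17.521493911743164), 4.30206823348999)
peg? [323. 107.] 204 533.4 114.3 [12.7 13.1] ztop 0.0729 ang 146.8
peg? [212. 245.] 216 676.1 12.7 [13.  13.2] ztop 0.0726 ang -37.5
[(533.4285278320312, 114.25987243652344), (676.0925903320312, 12.728761672973633)]
floor z 0.01907569032877246
wall z 0.05281695318998053 2399
rim fit [0.6056 0.0649] 0.11900711205582296 6064
wall angle mod90 -35.356765738213
```

```bash
cat >> h.py <<'E'
def rotfit(tag):
    W,p=cloud(tag)
    r=np.hypot(W[...,0]-AX[0],W[...,1]-AX[1])
    ri=(r>0.105)&(r<0.13)&(W[...,2]>0.047)&(W[...,2]<0.06); w2=W[ri]
    A=np.c_[2*w2[:,:2],np.ones(len(w2))]; s=np.linalg.lstsq(A,(w2[:,:2]**2).sum(1),rcond=None)[0]; print('rim fit',s[:2],np.sqrt(s[2]+s[0]**2+s[1]**2),len(w2))
    r=np.hypot(W[...,0]-s[0],W[...,1]-s[1])
    w=W[(r<0.1)&(W[...,2]>0.051)&(W[...,2]<0.058)&(r>0.03)]; d=w[:,:2]-s[:2]
    print('wall angle mod90 %.2f'%(np.degrees(np.angle(np.mean(np.exp(4j*np.arctan2(d[:,1],d[:,0])))))/4))
E
python3 - <<'E'
from h import *
np.set_printoptions(precision=4,suppress=True)
print(manip.sense()['tcp_pos'],manip.sense()['qd'])
snap('wrist','w3')
W,p=cloud('w3')
m=(W[...,2]>0.1)&(W[...,2]<0.13)&(abs(W[...,0]-0.58)<0.1)&(abs(W[...,1]-0.32)<0.05)
w=W[m];t=w[w[:,2]>.115];print(len(t),cv2.minAreaRect((t[:,:2]*1000).astype(np.float32)))
rotor('w3');rotfit('w3')
E
```

```text
[0.6    0.1134 0.2418] [ 0.0727  0.0051 -0.0092  0.0628  0.0075  0.0392]
2858 ((585.3200073242188, 316.43255615234375), (99.68338775634766, 17.69560432434082), 4.828269004821777)
peg? [326. 107.] 200 533.2 114.2 [12.7 12.3] ztop 0.0733 ang 146.9
peg? [215. 245.] 216 675.8 12.8 [13.1 12.7] ztop 0.0737 ang -37.6
rim fit [0.6058 0.0649] 0.11897045024793364 6080
wall angle mod90 -35.33
```

```bash
python3 -c "
from h import *
go(0.451,-.2645,0.2,83)"
```

```text
t 5.68 tcp [0.5997 0.1159 0.2418] yang 94.15 gap 0.601 F [0.1 0.3 0. ] q6 -1.64
 target units [ 0.4396 -0.9216  0.1048] twist units 0.3894 rows>= 10.0 2.0 tilt 0.05
```

move_arm(deltas=[[0.04,-0.09,0,0.1,60],[0.08,-0.18,0,0.2,60],[0.12,-0.27,0,0.3,60],[0.17,-0.36,0.02,0.39,60],[0.21,-0.45,0.04,0.39,60],[0.26,-0.54,0.06,0.39,60],[0.3,-0.63,0.08,0.39,60],[0.34,-0.72,0.1,0.39,60]])

```text
t: 6.35
tcp_pos: [0.4857, -0.1791, 0.2016]
tool_rot: [0.058, 0.998, 0.0, -0.0]
force: [1.7, -0.5, 1.6]
finger_gap: 0.598
```

```bash
python3 -c "
from h import *
go(0.451,-.2645,0.17,83)"
```

```text
t 6.35 tcp [ 0.4857 -0.1791  0.2016] yang 83.35 gap 0.598 F [ 1.7 -0.5  1.6] q6 -2.02
 target units [ 0.0615 -0.2222  0.0789] twist units 0.0124 rows>= 3.0 1.0 tilt 0.04
```

move_arm(deltas=[[0.02,-0.07,0.03,0,60],[0.04,-0.14,0.06,0,60],[0.06,-0.2,0.08,0,60],[0.06,-0.22,0.08,0,60],[0.06,-0.22,0.08,0,60],[0.06,-0.22,0.08,0,60],[0.06,-0.22,0.08,0,60],[0.06,-0.22,0.08,0,60]])

```text
t: 7.02
tcp_pos: [0.4529, -0.2621, 0.1704]
tool_rot: [0.058, 0.998, 0.0, 0.0]
force: [-0.3, 0.9, 0.1]
finger_gap: 0.6
```

```bash
cat >> h.py <<'E'
def pulls(tag,zlo=0.026,zhi=0.045,show=True):
    W,p=cloud(tag); hsv=cv2.cvtColor(p,cv2.COLOR_RGB2HSV); out=[]
    m=((hsv[...,0]>15)&(hsv[...,0]<34)&(hsv[...,1]>130)&(hsv[...,2]>70)&(W[...,2]>zlo)&(W[...,2]<zhi)).astype(np.uint8)
    n,l,s,c=cv2.connectedComponentsWithStats(m)
    for i in range(1,n):
        if s[i,4]<60: continue
        t=W[l==i]
        (cx,cy),sz,_=cv2.minAreaRect((t[:,:2]*1000).astype(np.float32))
        _,_,vt=np.linalg.svd(t[:,:2]-t[:,:2].mean(0),full_matrices=False)
        yw=(np.degrees(np.arctan2(vt[0,1],vt[0,0]))+90)%180-90
        print('pull px',np.round(c[i],0),s[i,4],'ctr %.1f %.1f'%(cx,cy),np.round(sz,1),'yaw %.1f jaw %.1f'%(yw,yw+90),'ztop %.4f'%np.percentile(t[:,2],95))
        out.append((cx/1000,cy/1000,yw))
    return out
E
python3 -c "
from h import *
snap('wrist','w4');pulls('w4')
go(0.451,-.2645,0.023,83)"
```

```text
pull px [187. 163.] 1739 ctr 419.3 -369.1 [14.5 79.4] yaw -29.4 jaw 60.6 ztop 0.0350
pull px [314. 182.] 1541 ctr 447.2 -265.9 [14.  78.8] yaw -6.4 jaw 83.6 ztop 0.0350
pull px [211. 279.] 424 ctr 530.3 -371.7 [13.8 33.9] yaw -25.5 jaw 64.5 ztop 0.0351
pull px [303. 313.] 1137 ctr 575.1 -291.5 [79.6 14.8] yaw 13.9 jaw 103.9 ztop 0.0349
t 7.07 tcp [ 0.4529 -0.2623  0.1704] yang 83.38 gap 0.597 F [-0.4  0.5  0.1] q6 -2.19
 target units [ 0.0043 -0.0061  0.3684] twist units 0.0131 rows>= 4.0 1.0 tilt 0.03
```

View pics/w4.png

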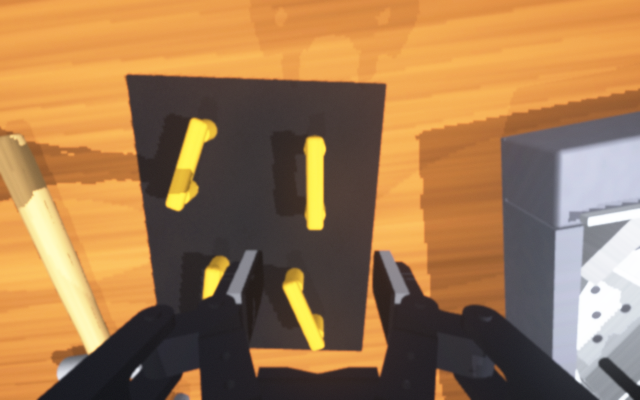

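move_arm(deltas=[[0.011,-0.009,0.08,0,60],[0.011,-0.009,0.16,0,60],[0.011,-0.009,0.24,0,60],[0.011,-0.009,0.32,0,60],[0.011,-0.009,0.367,0,60],[0.011,-0.009,0.367,0,60],[0.011,-0.009,0.367,0,5],[0.011,-0.009,0.367,0,5]], force=50)

```text
t: 7.73
tcp_pos: [0.4483, -0.2668, 0.0242]
tool_rot: [0.058, 0.998, -0.001, 0.001]
force: [-0.1, -0.3, 0.4]
finger_gap: 0.325
```

move_arm(deltas=[[0,0,0,0,5],[0,0,0,0,5],[0,0,0,0,5],[0,0,0,0,5],[0,0,-0.02,0,5],[0,0,-0.06,0,5],[0,0,-0.12,0,5],[0,0,-0.2,0,5]])

```text
t: 8.4
tcp_pos: [0.4458, -0.2655, 0.1026]
tool_rot: [0.059, 0.998, 0.002, -0.002]
force: [0.2, -0.3, -2.6]
finger_gap: 0.152
```

```bash
python3 -c "
from h import *
snap('wrist','w5')
go(0.6163,-.001,0.20,99.6);go(0.5937,.133,0.20,99.6)"
```

```text
t 8.45 tcp [ 0.4489 -0.2681  0.1089] yang 83.27 gap 0.153 F [ 0.1 -0.6  1.4] q6 -2.21
 target units [-0.3386  0.7112 -0.2289] twist units -0.5700 rows>= 8.0 3.0 tilt 0.38
t 8.45 tcp [ 0.4489 -0.2681  0.1089] yang 83.27 gap 0.153 F [ 0.1 -0.6  1.4] q6 -2.21
 target units [-0.2432  1.0372 -0.2307] twist units -0.5700 rows>= 11.0 3.0 tilt 0.38
```

View pics/w5.png

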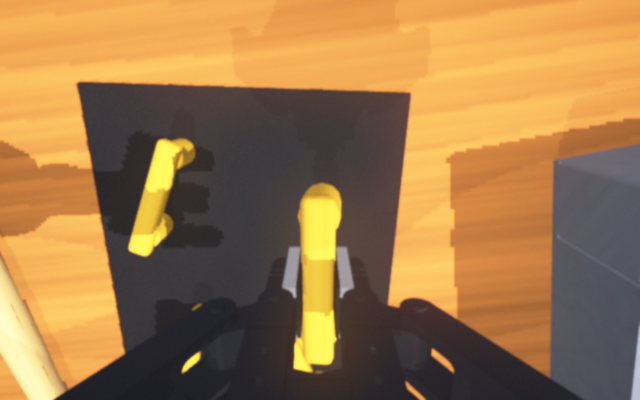

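move_arm(deltas=[[0,0.05,-0.08,0,5],[0,0.12,-0.15,0,5],[-0.03,0.21,-0.2,-0.1,5],[-0.06,0.3,-0.22,-0.2,5],[-0.09,0.39,-0.22,-0.3,5],[-0.12,0.48,-0.22,-0.4,5],[-0.15,0.57,-0.22,-0.5,5],[-0.18,0.66,-0.22,-0.57,5]])

```text
t: 9.12
tcp_pos: [0.5497, -0.0112, 0.1915]
tool_rot: [-0.085, 0.996, -0.0, -0.0]
force: [0.9, -0.9, -2.5]
finger_gap: 0.153
```

```bash
python3 -c "
from h import *
go(0.5937,.133,0.12,99.6)"
```

```text
t 9.12 tcp [ 0.5497 -0.0112  0.1915] yang 99.71 gap 0.153 F [ 0.9 -0.9 -2.5] q6 -1.96
 target units [-0.1693  0.3368  0.1786] twist units 0.0037 rows>= 5.0 1.0 tilt 0.03
```

move_arm(deltas=[[-0.03,0.07,0,0,5],[-0.06,0.14,0,0,5],[-0.1,0.21,0.03,0,5],[-0.14,0.28,0.07,0,5],[-0.17,0.337,0.12,0,5],[-0.17,0.337,0.16,0,5],[-0.17,0.337,0.178,0,5],[-0.17,0.337,0.178,0,5]])

```text
t: 9.78
tcp_pos: [0.5922, 0.1312, 0.1178]
tool_rot: [-0.084, 0.996, -0.0, -0.003]
force: [-0.5, -0.4, -2.2]
finger_gap: 0.147
```

```bash
python3 -c "
from h import *
np.set_printoptions(precision=4,suppress=True)
snap('wrist','w6');rotor('w6');rotfit('w6')
go(0.5937,.133,0.044,99.6)"
```

```text
peg? [308. 129.] 574 533.5 114.5 [13.7 13.2] ztop 0.0727 ang 146.7
peg? [119. 321.] 630 676.1 13.0 [13.3 13.8] ztop 0.0724 ang -37.4
rim fit [0.605  0.0652] 0.11853749935624493 13331
wall angle mod90 -35.08
t 9.83 tcp [0.5933 0.1307 0.1191] yang 99.57 gap 0.155 F [-0.3 -0.1 -2.5] q6 -1.70
 target units [-0.0026  0.0055  0.1878] twist units -0.0012 rows>= 2.0 1.0 tilt 0.18
```

View pics/w6.png

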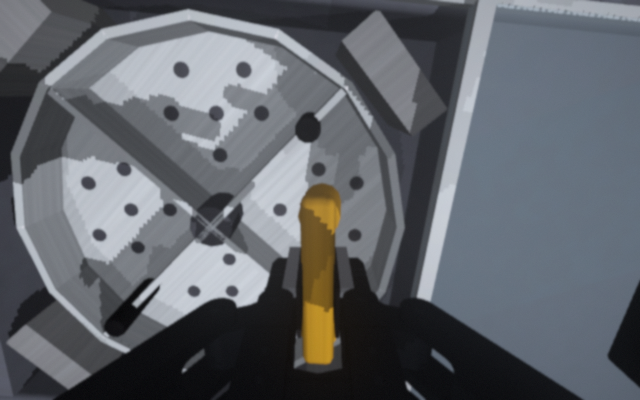

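move_arm(deltas=[[0,0.004,0.05,0,5],[0,0.004,0.1,0,5],[0,0.004,0.15,0,5],[0,0.004,0.18,0,5],[0,0.004,0.188,0,5],[0,0.004,0.192,0,5],[0,0.004,0.192,0,5],[0,0.004,0.192,0,5]])

```text
t: 10.5
tcp_pos: [0.5953, 0.1326, 0.0444]
tool_rot: [-0.083, 0.997, -0.0, 0.001]
force: [0.1, 0.3, -2.6]
finger_gap: 0.149
```

move_arm(deltas=[[0,0,0.005,0,5],[0,0,0.008,0,5],[0,0,0.01,0,5],[0,0,0.01,0,5],[0,0,0.01,0,20],[0,0,0.01,0,28],[0,0,0.01,0,28],[0,0,0.01,0,28]])

```text
t: 11.17
tcp_pos: [0.5943, 0.1328, 0.0392]
tool_rot: [-0.084, 0.997, -0.0, 0.0]
force: [-0.6, 0.0, -0.6]
finger_gap: 0.281
```

move_arm(deltas=[[0,0,0,0,28],[0,0,-0.03,0,28],[0,0,-0.08,0,28],[0,0,-0.14,0,28],[0,0,-0.22,0,35],[0,0,-0.3,0,40],[0,0,-0.36,0,50],[0,-0.05,-0.38,0,60]])

```text
t: 11.83
tcp_pos: [0.5992, 0.1158, 0.1965]
tool_rot: [-0.085, 0.996, 0.0, 0.004]
force: [-0.2, -0.4, 0.2]
finger_gap: 0.601
```

```bash
python3 -c "
from h import *
np.set_printoptions(precision=4,suppress=True)
snap('wrist','w7');rotor('w7');rotfit('w7');pulls('w7',0.035,0.065)
go(0.577,-.2905,0.17,104)"
```

```text
peg? [332. 110.] 278 533.4 114.3 [13.  12.7] ztop 0.0728 ang 146.8
peg? [188. 256.] 301 676.5 12.6 [13.7 13.8] ztop 0.0731 ang -37.4
rim fit [0.6054 0.0651] 0.1189160009407396 8456
wall angle mod90 -35.43
pull px [340. 181.] 1398 ctr 593.8 133.7 [78.8 16.3] yaw 9.9 jaw 99.9 ztop 0.0519
t 11.88 tcp [0.6008 0.1106 0.1966] yang 99.63 gap 0.603 F [ 1.1 -2.9  0.7] q6 -1.74
 target units [ 0.2271 -0.9783  0.0684] twist units -0.1525 rows>= 10.0 1.0 tilt 0.58
```

View pics/w7.png

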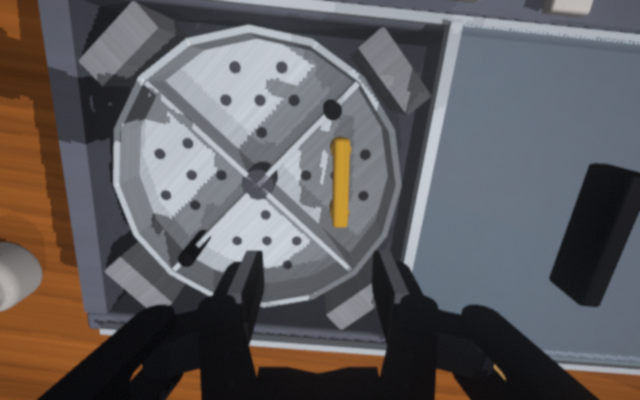

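move_arm(deltas=[[0.02,-0.09,0,0,60],[0.04,-0.18,0,-0.05,60],[0.06,-0.27,0,-0.1,60],[0.08,-0.36,0,-0.15,60],[0.1,-0.46,0,-0.15,60],[0.12,-0.56,0,-0.15,60],[0.15,-0.66,0,-0.15,60],[0.17,-0.75,0.02,-0.15,60]])

```text
t: 12.55
tcp_pos: [0.5805, -0.1968, 0.1846]
tool_rot: [-0.12, 0.993, -0.001, 0.001]
force: [0.9, -0.1, 0.5]
finger_gap: 0.598
```

```bash
python3 -c "
from h import *
go(0.577,-.2905,0.17,104)"
```

```text
t 12.55 tcp [ 0.5805 -0.1968  0.1846] yang 103.83 gap 0.598 F [ 0.9 -0.1  0.5] q6 -2.32
 target units [ 0.0644 -0.2252  0.0368] twist units -0.0059 rows>= 3.0 1.0 tilt 0.16
```

move_arm(deltas=[[0.02,-0.07,0.01,0,60],[0.04,-0.14,0.02,0,60],[0.062,-0.2,0.036,0,60],[0.062,-0.222,0.036,0,60],[0.062,-0.222,0.036,0,60],[0.062,-0.222,0.036,0,60],[0.062,-0.222,0.036,0,60],[0.062,-0.222,0.036,0,60]])

```text
t: 13.22
tcp_pos: [0.5779, -0.2843, 0.169]
tool_rot: [-0.122, 0.993, 0.0, -0.0]
force: [-0.6, 1.0, 1.1]
finger_gap: 0.601
```

```bash
python3 -c "
from h import *
snap('wrist','w8');P=pulls('w8')
go(0.5755,-.2912,0.023,104)"
```

```text
pull px [213. 132.] 1873 ctr 552.9 -378.3 [14.9 79. ] yaw -17.0 jaw 73.0 ztop 0.0351
pull px [311. 184.] 1566 ctr 575.5 -291.3 [79.6 15.5] yaw 13.7 jaw 103.7 ztop 0.0349
t 13.27 tcp [ 0.578  -0.2844  0.1691] yang 103.99 gap 0.602 F [0.2 0.  0.2] q6 -2.45
 target units [ 0.0101 -0.0151  0.3652] twist units -0.0002 rows>= 4.0 1.0 tilt 0.02
```

move_arm(deltas=[[0.01,-0.015,0.08,0,60],[0.01,-0.015,0.16,0,60],[0.01,-0.015,0.24,0,60],[0.01,-0.015,0.32,0,60],[0.01,-0.015,0.365,0,60],[0.01,-0.015,0.365,0,60],[0.01,-0.015,0.365,0,5],[0.01,-0.015,0.365,0,5]], force=60)

```text
t: 13.93
tcp_pos: [0.5765, -0.293, 0.0242]
tool_rot: [-0.121, 0.993, -0.001, 0.001]
force: [-0.2, -0.2, 1.0]
finger_gap: 0.333
```

move_arm(deltas=[[0,0,0,0,5],[0,0,0,0,5],[0,0,0,0,5],[0,0,0,0,5],[0,0,-0.02,0,5],[0,0,-0.08,0,5],[0,0,-0.16,0,5],[0,0,-0.24,0,5]])

```text
t: 14.6
tcp_pos: [0.574, -0.2924, 0.1188]
tool_rot: [-0.121, 0.993, 0.001, -0.001]
force: [-0.2, -0.4, -0.9]
finger_gap: 0.149
```

```bash
python3 -c "
from h import *
go(0.6163,-.001,0.20,99.6)"
```

```text
t 14.60 tcp [ 0.574  -0.2924  0.1188] yang 103.87 gap 0.149 F [-0.2 -0.4 -0.9] q6 -2.46
 target units [-0.2768  0.6825 -0.2018] twist units 0.1490 rows>= 8.0 1.0 tilt 0.21
```

move_arm(deltas=[[0,0,-0.08,0,5],[-0.01,0.05,-0.15,0,5],[-0.05,0.14,-0.19,0.05,5],[-0.09,0.23,-0.2,0.1,5],[-0.13,0.32,-0.2,0.15,5],[-0.17,0.41,-0.2,0.15,5],[-0.21,0.5,-0.2,0.15,5],[-0.25,0.58,-0.18,0.15,5]])

```text
t: 15.27
tcp_pos: [0.6169, -0.0418, 0.1924]
tool_rot: [-0.084, 0.997, -0.0, 0.001]
force: [1.0, -0.4, -1.1]
finger_gap: 0.147
```

```bash
python3 -c "
from h import *
go(0.6163,-.001,0.12,99.6)"
```

```text
t 15.27 tcp [ 0.6169 -0.0418  0.1924] yang 99.59 gap 0.147 F [ 1.  -0.4 -1.1] q6 -1.99
 target units [-0.0152  0.1009  0.181 ] twist units -0.0004 rows>= 2.0 1.0 tilt 0.12
```

move_arm(deltas=[[-0.01,0.05,0.02,0,5],[-0.015,0.1,0.06,0,5],[-0.015,0.1,0.11,0,5],[-0.015,0.1,0.15,0,5],[-0.015,0.1,0.18,0,5],[-0.015,0.1,0.18,0,5],[-0.015,0.1,0.18,0,5],[-0.015,0.1,0.18,0,5]])

```text
t: 15.93
tcp_pos: [0.6166, -0.004, 0.1195]
tool_rot: [-0.083, 0.997, -0.0, 0.001]
force: [0.7, -0.3, -0.9]
finger_gap: 0.152
```

```bash
python3 -c "
from h import *
np.set_printoptions(precision=4,suppress=True)
snap('wrist','w9');rotor('w9');rotfit('w9')
go(0.6163,-.002,0.040,99.6)"
```

```text
peg? [560. 124.] 902 533.6 113.7 [13.9 14. ] ztop 0.0730 ang 147.1
rim fit [0.6045 0.0653] 0.11901508459432887 14966
wall angle mod90 -34.81
t 15.98 tcp [ 0.6169 -0.004   0.1199] yang 99.54 gap 0.148 F [-0.3  0.8 -1.9] q6 -1.92
 target units [0.001  0.0052 0.1997] twist units -0.0022 rows>= 2.0 1.0 tilt 0.13
```

View pics/w9.png

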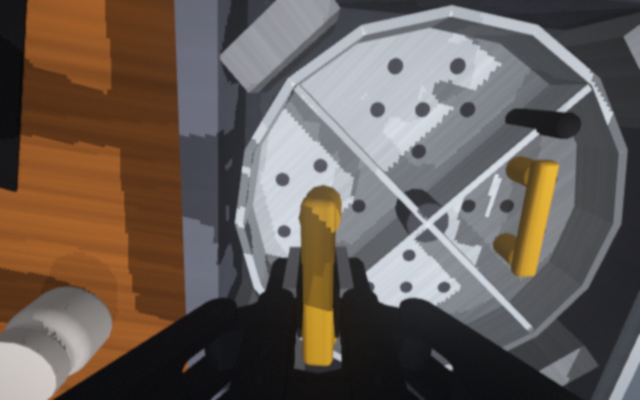

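move_arm(deltas=[[0,0.005,0.05,0,5],[0,0.005,0.1,0,5],[0,0.005,0.15,0,5],[0,0.005,0.18,0,5],[0,0.005,0.192,0,5],[0,0.005,0.198,0,5],[0,0.005,0.201,0,5],[0,0.005,0.201,0,5]])

```text
t: 16.65
tcp_pos: [0.6176, -0.0016, 0.0417]
tool_rot: [-0.084, 0.996, -0.001, 0.002]
force: [-2.2, 0.6, 9.2]
finger_gap: 0.145
```

move_arm(deltas=[[0,0,0,0,5],[0,0,0,0,15],[0,0,0,0,25],[0,0,0,0,28],[0,0,0,0,28],[0,0,0,0,28],[0,0,-0.02,0,28],[0,0,-0.06,0,28]])

```text
t: 17.32
tcp_pos: [0.614, -0.0012, 0.0609]
tool_rot: [-0.083, 0.997, 0.001, -0.002]
force: [0.6, -0.5, 0.6]
finger_gap: 0.276
```

move_arm(deltas=[[0,0,-0.06,0,28],[0,0,-0.12,0,28],[0,0,-0.18,0,28],[0,0,-0.25,0,35],[0,0,-0.31,0,40],[0,0,-0.36,0,50],[0,0,-0.38,0,60],[0,0,-0.38,0,60]])

```text
t: 17.98
tcp_pos: [0.617, -0.0016, 0.217]
tool_rot: [-0.084, 0.997, -0.001, 0.003]
force: [0.5, 0.3, -0.3]
finger_gap: 0.603
```

```bash
python3 -c "
from h import *
np.set_printoptions(precision=4,suppress=True)
snap('wrist','w10');rotor('w10');rotfit('w10');pulls('w10',0.035,0.065)
go(0.5535,-.378,0.17,73)"
```

```text
peg? [474. 108.] 339 531.7 111.1 [13.4 13.5] ztop 0.0728 ang 149.2
peg? [326. 250.] 229 677.7 14.7 [12.9 13.2] ztop 0.0729 ang -35.9
rim fit [0.605  0.0651] 0.11938440092312992 7746
wall angle mod90 -32.96
pull px [467. 175.] 1459 ctr 591.9 131.3 [78.7 15.8] yaw 12.2 jaw 102.2 ztop 0.0517
pull px [321. 179.] 1142 ctr 616.9 -0.4 [79.  15.5] yaw 9.8 jaw 99.8 ztop 0.0519
t 18.03 tcp [ 0.6159 -0.0014  0.2151] yang 99.58 gap 0.599 F [-0.1 -0.2  0.1] q6 -1.92
 target units [ 0.3106 -0.9023  0.1127] twist units 0.9278 rows>= 10.0 4.0 tilt 0.10
```

View pics/w10.png

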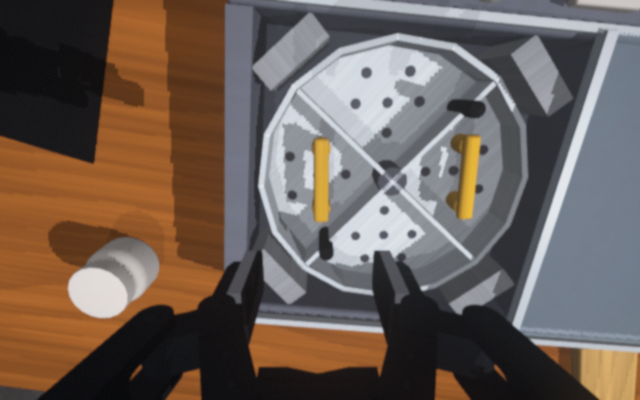

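move_arm(deltas=[[0.03,-0.08,0,0.12,60],[0.06,-0.17,0,0.24,60],[0.09,-0.26,0,0.36,60],[0.12,-0.35,0,0.48,60],[0.15,-0.44,0,0.6,60],[0.18,-0.53,0,0.72,60],[0.21,-0.62,0.02,0.84,60],[0.24,-0.7,0.04,0.93,60]])

```text
t: 18.7
tcp_pos: [0.5664, -0.2954, 0.1963]
tool_rot: [0.15, 0.989, 0.0, -0.001]
force: [0.2, -0.5, 0.5]
finger_gap: 0.601
```

```bash
python3 -c "
from h import *
go(0.5535,-.378,0.17,73)"
```

```text
t 18.70 tcp [ 0.5664 -0.2954  0.1963] yang 72.74 gap 0.601 F [ 0.2 -0.5  0.5] q6 -1.92
 target units [-0.0305 -0.2068  0.0656] twist units -0.0090 rows>= 3.0 1.0 tilt 0.12
```

move_arm(deltas=[[-0.01,-0.07,0.02,0,60],[-0.02,-0.14,0.04,0,60],[-0.03,-0.2,0.065,0,60],[-0.03,-0.2,0.065,0,60],[-0.03,-0.2,0.065,0,60],[-0.03,-0.2,0.065,0,60],[-0.03,-0.2,0.065,0,60],[-0.03,-0.2,0.065,0,60]])

```text
t: 19.37
tcp_pos: [0.5559, -0.372, 0.1724]
tool_rot: [0.148, 0.989, 0.0, -0.0]
force: [-0.2, 0.0, 0.0]
finger_gap: 0.596
```

```bash
python3 -c "
from h import *
snap('wrist','w11');P=pulls('w11')
go(0.553,-.378,0.023,73)"
```

```text
pull px [266.  36.] 1467 ctr 432.0 -376.2 [14.2 51.9] yaw -30.1 jaw 59.9 ztop 0.0351
pull px [311. 186.] 1517 ctr 552.6 -378.3 [15.1 78.4] yaw -17.0 jaw 73.0 ztop 0.0350
t 19.42 tcp [ 0.556  -0.3722  0.1726] yang 73.03 gap 0.600 F [ 0.8  0.9 -0.8] q6 -2.03
 target units [ 0.003  -0.0162  0.3741] twist units 0.0011 rows>= 4.0 1.0 tilt 0.01
```

move_arm(deltas=[[0.004,-0.016,0.08,0,60],[0.004,-0.016,0.16,0,60],[0.004,-0.016,0.24,0,60],[0.004,-0.016,0.32,0,60],[0.004,-0.016,0.373,0,60],[0.004,-0.016,0.373,0,60],[0.004,-0.016,0.373,0,5],[0.004,-0.016,0.373,0,5]], force=60)

```text
t: 20.08
tcp_pos: [0.5534, -0.3796, 0.0248]
tool_rot: [0.148, 0.989, -0.001, 0.001]
force: [0.2, -0.5, 1.0]
finger_gap: 0.33
```

move_arm(deltas=[[0,0,0,0,5],[0,0,0,0,5],[0,0,0,0,5],[0,0,0,0,5],[0,0,-0.02,0,5],[0,0,-0.08,0,5],[0,0,-0.16,0,5],[0,0,-0.24,0,5]])

```text
t: 20.75
tcp_pos: [0.5508, -0.3781, 0.119]
tool_rot: [0.148, 0.989, 0.001, -0.002]
force: [0.7, -0.5, -1.6]
finger_gap: 0.149
```

```bash
python3 -c "
from h import *
go(0.605+.068*np.cos(np.radians(12)),.0655+.068*np.sin(np.radians(12)),0.20,12)"
```

```text
t 20.75 tcp [ 0.5508 -0.3781  0.119 ] yang 72.93 gap 0.149 F [ 0.7 -0.5 -1.6] q6 -2.04
 target units [ 0.0483  1.1829 -0.2003] twist units 2.1269 rows>= 12.0 9.0 tilt 0.24
```

move_arm(deltas=[[0,0.0,-0.08,0.1,5],[0,0.05,-0.15,0.2,5],[0.0,0.13,-0.19,0.35,5],[0.01,0.22,-0.2,0.5,5],[0.015,0.31,-0.2,0.65,5],[0.02,0.4,-0.2,0.8,5],[0.02,0.49,-0.2,0.9,5],[0.025,0.58,-0.2,1.0,5]])

```text
t: 21.42
tcp_pos: [0.6103, -0.1527, 0.1993]
tool_rot: [0.39, 0.921, -0.0, -0.0]
force: [0.6, 0.4, -2.5]
finger_gap: 0.149
```

```bash
python3 -c "
from h import *
go(0.605+.068*np.cos(np.radians(12)),.0655+.068*np.sin(np.radians(12)),0.20,12)"
```

```text
t 21.42 tcp [ 0.6103 -0.1527  0.1993] yang 44.12 gap 0.149 F [ 0.6  0.4 -2.5] q6 -1.19
 target units [ 0.3105  0.5143 -0.0018] twist units 1.1211 rows>= 6.0 5.0 tilt 0.04
```

move_arm(deltas=[[0.05,0.08,0,0.15,5],[0.1,0.16,0,0.3,5],[0.15,0.24,0,0.45,5],[0.2,0.33,0,0.6,5],[0.25,0.42,0,0.75,5],[0.29,0.48,0,0.9,5],[0.31,0.514,0,1.0,5],[0.31,0.514,0,1.0,5]])

```text
t: 22.08
tcp_pos: [0.6709, 0.0824, 0.1989]
tool_rot: [0.603, 0.798, 0.0, -0.001]
force: [0.5, -0.4, -2.6]
finger_gap: 0.149
```

```bash
python3 -c "
from h import *
np.set_printoptions(precision=4,suppress=True)
snap('wrist','w12');rotor('w12');rotfit('w12');pulls('w12',.035,.06)
go(0.605+.068*np.cos(np.radians(12)),.0655+.068*np.sin(np.radians(12)),0.13,12)"
```

```text
peg? [155. 106.] 389 532.6 112.4 [13.5 13.2] ztop 0.0732 ang 148.2
rim fit [0.6041 0.0651] 0.11918277659299069 8201
wall angle mod90 -33.00
pull px [242. 100.] 1698 ctr 592.2 133.6 [78.6 16. ] yaw 11.7 jaw 101.7 ztop 0.0520
pull px [239. 250.] 1370 ctr 617.9 1.5 [78.  15.8] yaw 10.0 jaw 100.0 ztop 0.0519
t 22.13 tcp [0.6705 0.08   0.1988] yang 15.87 gap 0.148 F [-0.4 -0.7 -2.3] q6 -0.32
 target units [-0.0015  0.0024  0.172 ] twist units 0.1352 rows>= 2.0 1.0 tilt 0.08
```

View pics/w12.png

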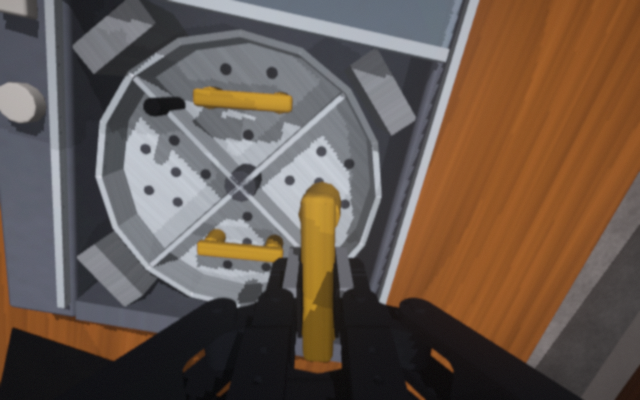

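move_arm(deltas=[[-0.001,0.002,0.04,0.06,5],[-0.001,0.002,0.1,0.135,5],[-0.001,0.002,0.17,0.135,5],[-0.001,0.002,0.24,0.135,5],[-0.001,0.002,0.3,0.135,5],[-0.001,0.002,0.35,0.135,5],[-0.001,0.002,0.38,0.135,5],[-0.001,0.002,0.385,0.135,5]])

```text
t: 22.8
tcp_pos: [0.6707, 0.0762, 0.043]
tool_rot: [0.631, 0.776, -0.001, -0.002]
force: [0.5, 0.3, -1.2]
finger_gap: 0.146
```

move_arm(deltas=[[0,0,0.003,0,5],[0,0,0.006,0,5],[0,0,0.008,0,5],[0,0,0.008,0,15],[0,0,0.008,0,28],[0,0,0.008,0,28],[0,0,0.008,0,28],[0,0,0.0,0,28]])

```text
t: 23.47
tcp_pos: [0.672, 0.0779, 0.0452]
tool_rot: [0.631, 0.776, -0.0, -0.0]
force: [-0.0, -1.4, 0.0]
finger_gap: 0.281
```

```bash
python3 -c "
from h import *
go(0.605+.068*np.cos(np.radians(12)),.0655+.068*np.sin(np.radians(12)),0.2,12)"
```

```text
t 23.47 tcp [0.672  0.0779 0.0452] yang 11.78 gap 0.281 F [-0.  -1.4  0. ] q6 -0.26
 target units [ 4.60e-03 -3.00e-04 -3.87e-01] twist units -0.0076 rows>= 4.0 1.0 tilt 0.02
```

move_arm(deltas=[[0,0,-0.04,0,28],[0,0,-0.1,0,28],[0,0,-0.18,0,28],[0,0,-0.26,-0.1,35],[0,0,-0.34,-0.3,40],[0,0,-0.38,-0.5,50],[0,0,-0.4,-0.7,60],[0,0,-0.4,-0.9,60]])

```text
t: 24.13
tcp_pos: [0.6739, 0.0779, 0.2093]
tool_rot: [0.439, 0.898, 0.001, 0.003]
force: [-0.0, 0.1, 0.3]
finger_gap: 0.602
```

```bash
python3 -c "
from h import *
np.set_printoptions(precision=4,suppress=True)
snap('wrist','w13');rotor('w13');rotfit('w13');pulls('w13',.035,.06)
snap('side','s13');P=pulls('s13');
go(0.42,-.368,0.2,60.3)"
```

```text
peg? [196.  39.] 392 532.1 111.8 [13.4 13.6] ztop 0.0736 ang 148.7
peg? [280. 242.] 252 678.6 15.8 [13.5 13.4] ztop 0.0728 ang -35.0
rim fit [0.6047 0.0648] 0.11897689577182426 8017
wall angle mod90 -31.92
pull px [279.  68.] 1698 ctr 591.9 133.2 [78.5 16.1] yaw 11.9 jaw 101.9 ztop 0.0520
pull px [319. 179.] 1254 ctr 673.2 77.5 [15.1 78.1] yaw -78.2 jaw 11.8 ztop 0.0520
pull px [219. 207.] 1405 ctr 617.9 1.5 [77.6 15.4] yaw 9.9 jaw 99.9 ztop 0.0520
pull px [294. 313.] 184 ctr 419.9 -367.7 [15.9 79.2] yaw -29.6 jaw 60.4 ztop 0.0370
t 24.23 tcp [0.6725 0.0778 0.2066] yang 37.56 gap 0.600 F [-0.2  0.6 -0.2] q6 -0.70
 target units [-0.4989 -1.1797  0.0152] twist units -0.7939 rows>= 13.0 4.0 tilt 0.12
```

View pics/w13.png

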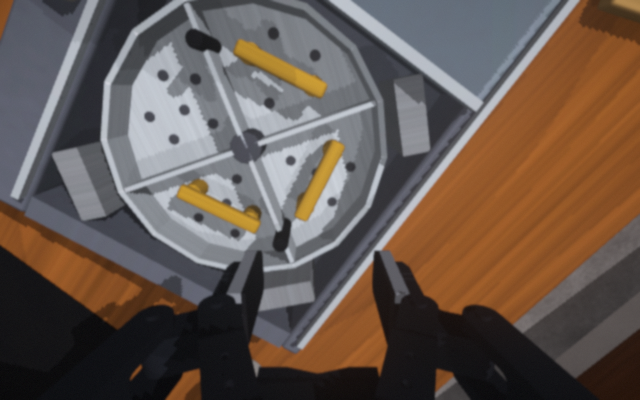

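move_arm(deltas=[[-0.04,-0.09,0,-0.1,60],[-0.08,-0.18,0,-0.2,60],[-0.12,-0.27,0,-0.3,60],[-0.15,-0.36,0,-0.4,60],[-0.19,-0.45,0,-0.5,60],[-0.23,-0.54,0,-0.6,60],[-0.27,-0.63,0,-0.7,60],[-0.31,-0.72,0,-0.79,60]])

```text
t: 24.9
tcp_pos: [0.518, -0.1972, 0.2049]
tool_rot: [0.257, 0.966, 0.0, -0.0]
force: [0.5, -0.3, -0.1]
finger_gap: 0.605
```

```bash
python3 -c "
from h import *
go(0.42,-.368,0.17,60.3)"
```

```text
t 24.90 tcp [ 0.518  -0.1972  0.2049] yang 60.17 gap 0.605 F [ 0.5 -0.3 -0.1] q6 -1.62
 target units [ 2.000e-04 -4.922e-01  8.720e-02] twist units -0.0044 rows>= 5.0 1.0 tilt 0.04
```

move_arm(deltas=[[0,-0.09,0.02,0,60],[0,-0.18,0.04,0,60],[0,-0.28,0.06,0,60],[0,-0.37,0.08,0,60],[0,-0.45,0.087,0,60],[0,-0.49,0.087,0,60],[0,-0.49,0.087,0,60],[0,-0.49,0.087,0,60]])

```text
t: 25.57
tcp_pos: [0.4213, -0.3666, 0.1699]
tool_rot: [0.259, 0.966, 0.0, -0.0]
force: [0.2, 0.2, 0.5]
finger_gap: 0.603
```

```bash
python3 -c "
from h import *
snap('wrist','w14');P=pulls('w14')
go(0.4195,-.3685,0.023,60.4)"
```

```text
pull px [316. 187.] 1544 ctr 419.2 -369.3 [14.7 79.3] yaw -29.1 jaw 60.9 ztop 0.0350
t 25.62 tcp [ 0.4217 -0.3656  0.17  ] yang 60.06 gap 0.604 F [-0.6  0.1  0.6] q6 -1.96
 target units [ 0.0008 -0.0094  0.3675] twist units -0.0119 rows>= 4.0 1.0 tilt 0.08
```

move_arm(deltas=[[0.001,-0.009,0.08,-0.01,60],[0.001,-0.009,0.16,-0.01,60],[0.001,-0.009,0.24,-0.01,60],[0.001,-0.009,0.32,-0.01,60],[0.001,-0.009,0.366,-0.01,60],[0.001,-0.009,0.366,-0.01,60],[0.001,-0.009,0.366,-0.01,5],[0.001,-0.009,0.366,-0.01,5]], force=60)

```text
t: 26.28
tcp_pos: [0.4209, -0.3689, 0.025]
tool_rot: [0.254, 0.967, -0.0, 0.001]
force: [-0.6, -0.0, 0.1]
finger_gap: 0.335
```

move_arm(deltas=[[0,0,0,0,5],[0,0,0,0,5],[0,0,0,0,5],[0,0,0,0,5],[0,0,-0.02,0,5],[0,0,-0.08,0,5],[0,0,-0.16,0,5],[0,0,-0.24,0,5]])

```text
t: 26.95
tcp_pos: [0.4188, -0.3683, 0.1205]
tool_rot: [0.255, 0.967, 0.001, -0.001]
force: [1.0, -1.4, -1.8]
finger_gap: 0.153
```

```bash
python3 -c "
from h import *
go(0.605-.068*np.cos(np.radians(12.5)),.0655-.068*np.sin(np.radians(12.5)),0.20,12.5)"
```

```text
t 26.95 tcp [ 0.4188 -0.3683  0.1205] yang 60.46 gap 0.153 F [ 1.  -1.4 -1.8] q6 -1.98
 target units [ 0.2566  1.0592 -0.197 ] twist units 1.6741 rows>= 11.0 7.0 tilt 0.18
```

move_arm(deltas=[[0,0.0,-0.08,0.1,5],[0.02,0.06,-0.15,0.2,5],[0.04,0.15,-0.19,0.35,5],[0.06,0.24,-0.2,0.5,5],[0.08,0.33,-0.2,0.65,5],[0.1,0.42,-0.2,0.8,5],[0.125,0.51,-0.2,0.9,5],[0.145,0.6,-0.2,1.0,5]])

```text
t: 27.62
tcp_pos: [0.4868, -0.1298, 0.2003]
tool_rot: [0.488, 0.873, -0.0, -0.0]
force: [0.6, 0.9, -2.0]
finger_gap: 0.148
```

```bash
python3 -c "
from h import *
go(0.605-.068*np.cos(np.radians(12.5)),.0655-.068*np.sin(np.radians(12.5)),0.20,12.5)"
```

```text
t 27.62 tcp [ 0.4868 -0.1298  0.2003] yang 31.64 gap 0.148 F [ 0.6  0.9 -2. ] q6 -1.03
 target units [0.3163 0.3471 0.0008] twist units 0.6683 rows>= 5.0 3.0 tilt 0.06
```

move_arm(deltas=[[0.06,0.07,0,0.15,5],[0.12,0.14,0,0.3,5],[0.18,0.2,0,0.45,5],[0.24,0.27,0,0.6,5],[0.3,0.33,0,0.67,5],[0.316,0.347,0,0.67,5],[0.316,0.347,0,0.67,5],[0.316,0.347,0,0.67,5]])

```text
t: 28.28
tcp_pos: [0.5383, 0.0488, 0.1999]
tool_rot: [0.624, 0.781, -0.001, -0.0]
force: [0.1, -0.2, -2.0]
finger_gap: 0.15
```

```bash
python3 -c "
from h import *
np.set_printoptions(precision=4,suppress=True)
snap('wrist','w15');rotor('w15');rotfit('w15');pulls('w15',.035,.06)
go(0.605-.068*np.cos(np.radians(12.5)),.0655-.068*np.sin(np.radians(12.5)),0.0415,12.5)"
```

```text
peg? [329. 110.] 274 531.9 112.3 [12.9 12.9] ztop 0.0730 ang 148.5
peg? [465. 258.] 298 677.9 16.2 [13.3 13.5] ztop 0.0728 ang -35.1
rim fit [0.6062 0.0652] 0.11912280248420701 8073
wall angle mod90 -32.93
pull px [407.  99.] 1696 ctr 591.3 133.6 [78.5 15.9] yaw 11.8 jaw 101.8 ztop 0.0520
pull px [476. 183.] 1598 ctr 672.7 77.7 [15.9 78. ] yaw -78.2 jaw 11.8 ztop 0.0520
pull px [390. 249.] 1352 ctr 616.9 1.3 [78.3 15.4] yaw 9.8 jaw 99.8 ztop 0.0519
t 28.33 tcp [0.5383 0.048  0.1999] yang 12.65 gap 0.149 F [ 0.3  0.1 -1.6] q6 -0.34
 target units [0.0068 0.0028 0.396 ] twist units 0.0052 rows>= 4.0 1.0 tilt 0.07
```

View pics/w15.png

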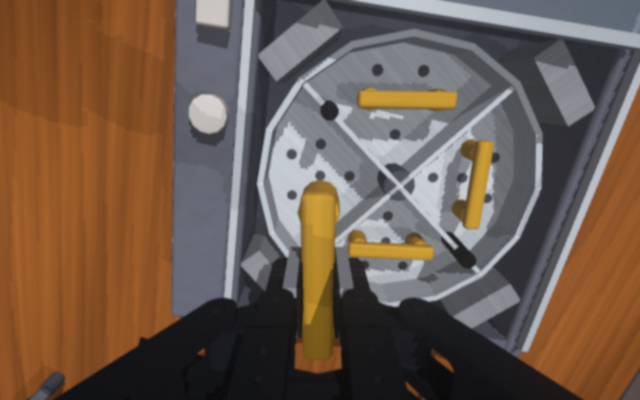

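move_arm(deltas=[[0.006,0.003,0.04,0,5],[0.006,0.003,0.1,0,5],[0.006,0.003,0.17,0,5],[0.006,0.003,0.24,0,5],[0.006,0.003,0.3,0,5],[0.006,0.003,0.35,0,5],[0.006,0.003,0.385,0,5],[0.006,0.003,0.39,0,5]])

```text
t: 29.0
tcp_pos: [0.5394, 0.0493, 0.0424]
tool_rot: [0.626, 0.78, -0.001, -0.001]
force: [-0.4, -0.3, -1.4]
finger_gap: 0.147
```

move_arm(deltas=[[0,0,0.003,0,5],[0,0,0.006,0,5],[0,0,0.007,0,5],[0,0,0.007,0,15],[0,0,0.007,0,28],[0,0,0.007,0,28],[0,0,0.007,0,28],[0,0,0.0,0,28]])

```text
t: 29.67
tcp_pos: [0.5394, 0.0517, 0.0437]
tool_rot: [0.625, 0.781, -0.0, -0.0]
force: [-0.2, -0.1, 0.2]
finger_gap: 0.277
```

move_arm(deltas=[[0,0,-0.04,0,28],[0,0,-0.1,0,28],[0,0,-0.18,0,28],[0,0,-0.26,0,28],[0,0,-0.34,0,28],[0,0,-0.38,0,28],[0,0,-0.4,0,28],[0,0,-0.4,0,28]])

```text
t: 30.33
tcp_pos: [0.5406, 0.0516, 0.2059]
tool_rot: [0.625, 0.781, 0.001, 0.002]
force: [0.4, 0.8, 0.2]
finger_gap: 0.281
```

```bash
python3 -c "
from h import *
np.set_printoptions(precision=4,suppress=True)
snap('wrist','w16');rotor('w16');rotfit('w16');pulls('w16',.035,.06)
snap('side','s16');go(.6,.06,.2,12)"
```

```text
peg? [325. 111.] 260 532.6 113.3 [13.2 12.8] ztop 0.0732 ang 147.7
peg? [457. 257.] 281 677.7 14.9 [13.1 13.7] ztop 0.0724 ang -35.8
rim fit [0.6063 0.0653] 0.11898353994139907 8051
wall angle mod90 -34.17
pull px [401. 102.] 1617 ctr 592.7 133.4 [79.  15.6] yaw 11.0 jaw 101.0 ztop 0.0520
pull px [316. 179.] 1239 ctr 539.1 51.4 [15.1 78.1] yaw -77.9 jaw 12.1 ztop 0.0520
pull px [468. 184.] 1486 ctr 672.8 76.7 [15.5 77.1] yaw -79.1 jaw 10.9 ztop 0.0520
pull px [387. 248.] 1163 ctr 616.2 1.4 [78.4 15.3] yaw 7.1 jaw 97.1 ztop 0.0520
t 30.43 tcp [0.5389 0.0517 0.2032] yang 12.64 gap 0.281 F [-0.1  0.  -1.1] q6 -0.33
 target units [-0.0132  0.1537  0.0077] twist units 0.0223 rows>= 2.0 1.0 tilt 0.08
```

View pics/w16.png

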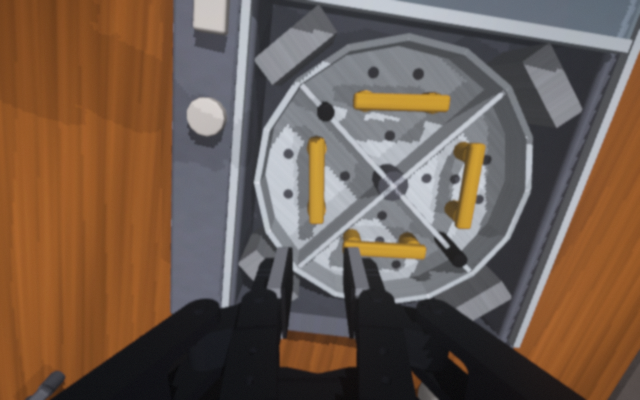

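View pics/s16.png

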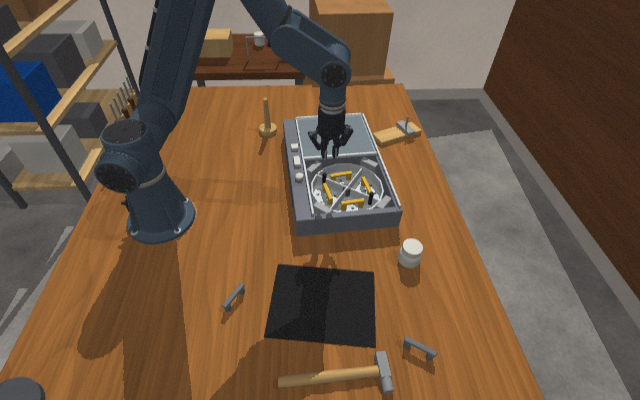

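```bash
python3 -c "
from h import *
go(.6523,-.0216,.16,55.6)"
```

```text
t 30.43 tcp [0.5389 0.0517 0.2032] yang 12.64 gap 0.281 F [-0.1  0.  -1.1] q6 -0.33
 target units [-0.2409  0.2368  0.1075] twist units -1.4996 rows>= 4.0 7.0 tilt 0.08
```

move_arm(deltas=[[-0.05,0.05,0,-0.12,0],[-0.1,0.1,0,-0.24,0],[-0.15,0.15,0,-0.36,0],[-0.2,0.2,0,-0.48,0],[-0.24,0.236,0,-0.6,0],[-0.24,0.236,0,-0.75,0],[-0.24,0.236,0,-0.9,0],[-0.24,0.236,0,-1.0,0]])

```text
t: 31.1
tcp_pos: [0.6516, -0.0217, 0.2005]
tool_rot: [0.411, 0.912, -0.001, -0.003]
force: [-0.4, 0.1, 0.8]
finger_gap: 0.0
```

move_arm(deltas=[[0,0,0.02,-0.15,0],[0,0,0.04,-0.3,0],[0,0,0.06,-0.5,0],[0,0,0.08,-0.5,0],[0,0,0.1,-0.5,0],[0,0,0.1,-0.5,0],[0,0,0.1,-0.5,0],[0,0,0.1,-0.5,0]])

```text
t: 31.77
tcp_pos: [0.6528, -0.0215, 0.1637]
tool_rot: [0.296, 0.955, 0.0, -0.0]
force: [-0.1, 0.1, 0.0]
finger_gap: -0.003
```

```bash
python3 -c "
from h import *
np.set_printoptions(precision=4,suppress=True)
snap('wrist','w17');rotor('w17');rotfit('w17');pulls('w17',.035,.06)
go(.6523,-.0216,.072,55.6)"
```

```text
peg? [306. 181.] 359 632.5 -19.8 [13.2 13.6] ztop 0.0729 ang -72.2
rim fit [0.6065 0.0657] 0.11912432233005935 9032
wall angle mod90 19.41
pull px [484.  60.] 2975 ctr 637.4 125.2 [16.2 78.4] yaw -26.2 jaw 63.8 ztop 0.0518
pull px [290.  85.] 2269 ctr 575.7 6.3 [16.6 78.4] yaw -28.5 jaw 61.5 ztop 0.0520
pull px [389. 174.] 1938 ctr 666.3 31.9 [78.2 15.1] yaw 63.3 jaw 153.3 ztop 0.0519
t 31.82 tcp [ 0.653  -0.0215  0.1642] yang 55.57 gap 0.000 F [0.  0.7 0.2] q6 -1.17
 target units [ 0.0015 -0.0013  0.2304] twist units -0.0011 rows>= 3.0 1.0 tilt 0.04
```

View pics/w17.png

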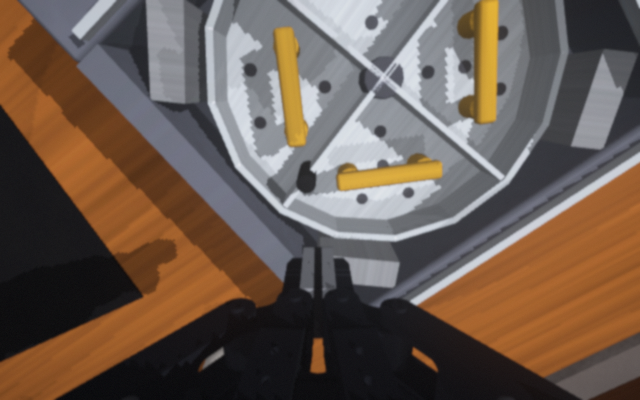

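```bash
python3 -c "
from h import *
np.set_printoptions(precision=4,suppress=True)
for i in range(2):
    snap('wrist','w18');print(manip.sense()['t']);rotor('w18')
"
```

```text
31.8667
peg? [303. 179.] 361 630.6 -20.5 [13.5 13.1] ztop 0.0729 ang -73.5
31.9167
peg? [301. 177.] 363 628.5 -20.9 [13.4 13. ] ztop 0.0728 ang -74.7
```

move_arm(deltas=[[0,0,-0.05,0,0],[0,0,-0.1,0,0],[0,0,-0.1,0,0],[0,0,-0.1,0,0],[0,0,-0.1,0,0],[0,0,-0.1,0,0],[0,0,-0.1,0,0],[0,0,-0.1,0,0]])

```text
t: 32.58
tcp_pos: [0.6522, -0.0214, 0.2029]
tool_rot: [0.296, 0.955, -0.0, -0.001]
force: [-0.2, 0.5, 0.4]
finger_gap: -0.001
```

move_arm(deltas=[[0,0,0,0,0],[0,0,0,0,0],[0,0,0,0,0],[0,0,0,0,0],[0,0,0,0,0],[0,0,0,0,0],[0,0,0,0,0],[0,0,0,0,0]])

```text
t: 33.25
tcp_pos: [0.6527, -0.0215, 0.204]
tool_rot: [0.296, 0.955, 0.0, 0.0]
force: [-0.1, -0.5, 0.0]
finger_gap: -0.006
```

```bash
python3 -c "
from h import *
np.set_printoptions(precision=4,suppress=True)
for i in range(3):
    snap('wrist','w19');print(manip.sense()['t']);rotor('w19')
snap('top','t19');snap('side','s19');pulls('s19',.035,.065)
pulls('w19',.035,.06)
go(0,0,0,0)
"
```

```text
33.3
peg? [488.  20.] 474 616.2 150.0 [13.5 13.6] ztop 0.0734 ang 81.7
peg? [276. 132.] 277 593.8 -23.4 [13.6 13.2] ztop 0.0733 ang -96.6
33.35
peg? [488.  21.] 477 617.0 150.1 [13.6 13.5] ztop 0.0725 ang 81.2
peg? [275. 131.] 276 593.3 -23.5 [13.5 13.2] ztop 0.0725 ang -96.8
33.4
peg? [488.  21.] 471 617.5 149.9 [13.4 13.3] ztop 0.0724 ang 80.8
peg? [275. 131.] 276 593.1 -23.5 [13.1 13.6] ztop 0.0730 ang -97.0
pull px [334. 172.] 83 ctr 572.9 146.0 [73.8 15.5] yaw 36.5 jaw 126.5 ztop 0.0542
pull px [362. 179.] 87 ctr 662.0 105.6 [15.6 79.8] yaw -53.2 jaw 36.8 ztop 0.0542
pull px [332. 197.] 97 ctr 552.4 25.4 [16.3 78.4] yaw -55.8 jaw 34.2 ztop 0.0540
pull px [361. 200.] 97 ctr 646.9 6.6 [79.8 14.1] yaw 36.5 jaw 126.5 ztop 0.0539
pull px [299.  48.] 1808 ctr 553.8 25.4 [15.8 77.6] yaw -55.4 jaw 34.6 ztop 0.0520
pull px [453. 106.] 1819 ctr 661.5 104.7 [15.9 77.8] yaw -52.8 jaw 37.2 ztop 0.0519
pull px [343. 160.] 1421 ctr 646.3 8.0 [78.  15.1] yaw 37.0 jaw 127.0 ztop 0.0519
t 33.50 tcp [ 0.6527 -0.0215  0.2039] yang 55.61 gap -0.005 F [-0.3 -0.5  0. ] q6 -1.17
 target units [ 1.3767 -0.8773  0.5098] twist units 1.9411 rows>= 17.0 8.0 tilt 0.00
```

View pics/w19.png

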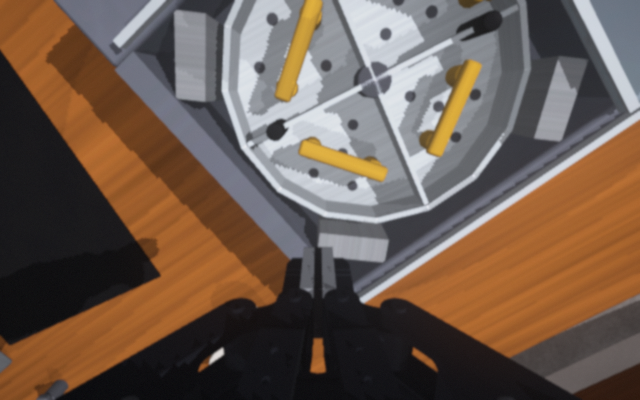

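View pics/s19.png

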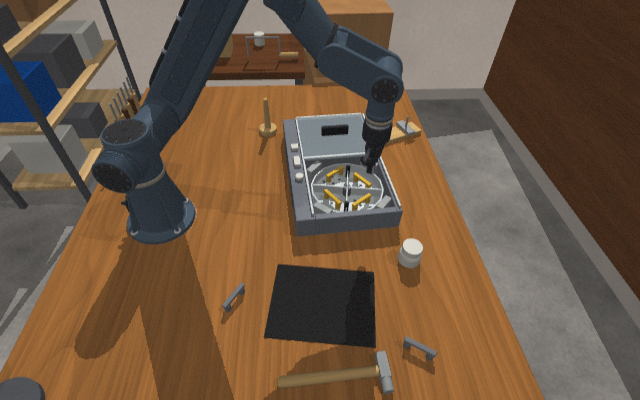

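move_arm(deltas=[[0,0,0,0,0],[0,0,0,0,0],[0,0,0,0,0],[0,0,0,0,0],[0,0,0,0,0],[0,0,0,0,0],[0,0,0,0,0],[0,0,0,0,0]])

```text
t: 34.17
tcp_pos: [0.6527, -0.0214, 0.2039]
tool_rot: [0.296, 0.955, -0.0, -0.0]
force: [-0.1, 0.2, 0.2]
finger_gap: -0.002
```

move_arm(deltas=[[0,0,0,0,0],[0,0,0,0,0],[0,0,0,0,0],[0,0,0,0,0],[0,0,0,0,0],[0,0,0,0,0],[0,0,0,0,0],[0,0,0,0,0]])

```text
t: 34.83
tcp_pos: [0.6527, -0.0215, 0.2039]
tool_rot: [0.296, 0.955, -0.0, 0.0]
force: [-0.1, -0.1, -0.0]
finger_gap: -0.001
```

```bash
python3 -c "
from h import *
np.set_printoptions(precision=4,suppress=True)
for i in range(2):
    snap('wrist','w20');print(manip.sense()['t']);rotor('w20')
snap('side','s20')
P=pulls('s20',.035,.065)
rotfit('w20')
W,p=cloud('s20'); rotor('s20')
ax=np.array([.605,.0655]); th=np.radians(-98.6)
for q in P:
    d=np.array(q[:2])-ax; print(np.round([d@[np.cos(th),np.sin(th)],d@[-np.sin(th),np.cos(th)]],3))
"
```

```text
34.8833
peg? [489.  24.] 471 619.3 149.4 [13.7 13.6] ztop 0.0730 ang 79.6
peg? [274. 129.] 280 591.1 -23.0 [13.3 13.4] ztop 0.0726 ang -98.3
34.9333
peg? [489.  24.] 468 619.1 149.7 [13.5 13.5] ztop 0.0728 ang 79.7
peg? [274. 129.] 281 591.1 -23.0 [13.2 13.4] ztop 0.0727 ang -98.3
pull px [335. 172.] 82 ctr 573.1 148.8 [77.3 17. ] yaw 35.8 jaw 125.8 ztop 0.0536
pull px [362. 179.] 87 ctr 663.5 103.2 [15.6 79.9] yaw -54.2 jaw 35.8 ztop 0.0538
pull px [332. 197.] 98 ctr 551.8 25.8 [15.5 75.8] yaw -56.1 jaw 33.9 ztop 0.0547
pull px [361. 200.] 98 ctr 645.3 6.0 [75.8 16. ] yaw 35.7 jaw 125.7 ztop 0.0540
rim fit [0.6067 0.0653] 0.1188198343748419 6669
wall angle mod90 -7.89
peg? [346. 203.] 24 590.7 -21.9 [12.2 13.3] ztop 0.0752 ang -98.6
[-0.078 -0.044]
[-0.046  0.052]
[ 0.047 -0.047]
[0.053 0.049]
```

```bash
python3 -c "
from h import *
go(.547,-.014,.2,80.8)"
```

```text
t 34.98 tcp [ 0.6527 -0.0215  0.2039] yang 55.61 gap 0.002 F [ 0.4  0.6 -0.3] q6 -1.17
 target units [ 0.2285 -0.1338  0.0098] twist units -0.8794 rows>= 3.0 4.0 tilt 0.00
```

move_arm(deltas=[[0.06,-0.03,0,-0.15,0],[0.12,-0.07,0,-0.3,0],[0.18,-0.1,0,-0.45,0],[0.228,-0.134,0,-0.6,0],[0.228,-0.134,0.05,-0.75,0],[0.228,-0.134,0.1,-0.88,0],[0.228,-0.134,0.15,-0.88,0],[0.228,-0.134,0.15,-0.88,0]])

```text
t: 35.65
tcp_pos: [0.5447, -0.0138, 0.141]
tool_rot: [0.08, 0.997, 0.0, -0.003]
force: [-0.7, -0.4, 0.3]
finger_gap: 0.002
```

```bash
python3 -c "
from h import *
snap('wrist','w21');rotor('w21')
snap('side','s21');rotor('s21')
go(.547,-.014,.072,80.8)"
```

```text
peg? [566. 280.] 557 618.6 149.5 [14.4 13.7] ztop 0.0722 ang 80.1
peg? [346. 203.] 24 591.4 -22.3 [14.7 11.8] ztop 0.0753 ang -98.2
t 35.75 tcp [ 0.547  -0.0142  0.1437] yang 80.80 gap -0.001 F [0.2 0.4 0.2] q6 -1.64
 target units [-0.0002  0.0004  0.1793] twist units 0.0001 rows>= 2.0 1.0 tilt 0.07
```

View pics/w21.png

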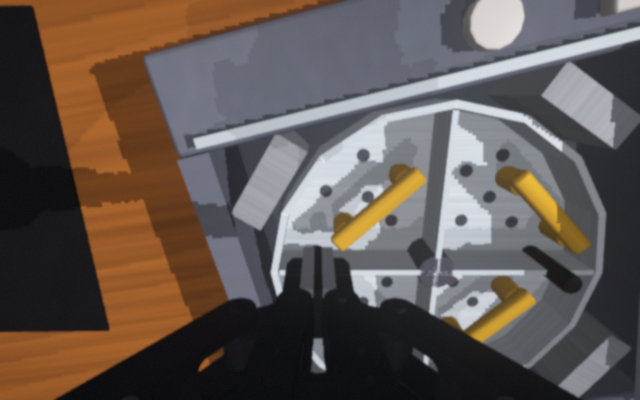

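move_arm(deltas=[[0,0,0.05,0,0],[0,0,0.1,0,0],[0,0,0.15,0,0],[0,0,0.177,0,0],[0,0,0.177,0,0],[0,0,0.177,0,0],[0,0,0.177,0,0],[0,0,0.177,0,0]])

```text
t: 36.42
tcp_pos: [0.5482, -0.0144, 0.0744]
tool_rot: [0.08, 0.997, -0.0, 0.001]
force: [-0.1, -0.4, -0.7]
finger_gap: 0.006
```

```bash
python3 -c "
from h import *
snap('wrist','w22');rotor('w22')
snap('side','s22');rotor('s22')
go(.547,-.014,.072,80.8)"
```

```text
peg? [335. 260.] 415 539.9 -6.9 [12.6  3.7] ztop 0.0820 ang -130.7
peg? [637. 337.] 56 619.4 143.9 [9.8 2.9] ztop 0.0612 ang 78.7
peg? [317. 350.] 240 590.6 -22.8 [ 5.5 13.5] ztop 0.0724 ang -98.6
peg? [346. 203.] 22 589.7 -21.9 [14.2 13.4] ztop 0.0738 ang -99.2
t 36.52 tcp [ 0.5479 -0.0143  0.0742] yang 80.82 gap -0.006 F [0.  0.4 0.6] q6 -1.64
 target units [0.0023 0.0005 0.0056] twist units 0.0006 rows>= 1.0 1.0 tilt 0.13
```

View pics/w22.png

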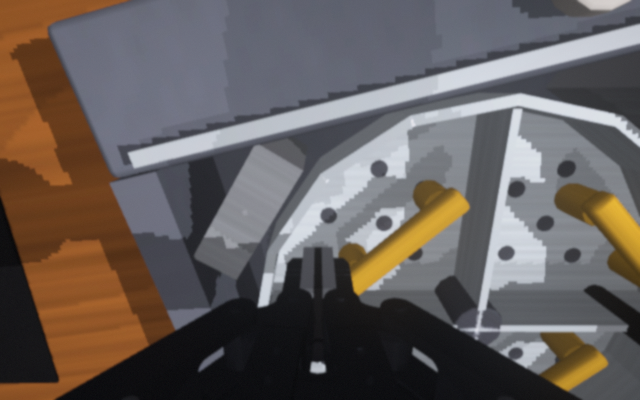

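move_arm(deltas=[[-0.02,0,0.005,0,0],[-0.06,0,0.005,0,0],[-0.11,0,0.005,0,0],[-0.157,0,0.003,0,0],[-0.157,0,-0.05,0,0],[-0.15,0,-0.15,0,0],[-0.15,0,-0.25,0,0],[-0.15,0,-0.33,0,0]])

```text
t: 37.18
tcp_pos: [0.6074, -0.024, 0.2078]
tool_rot: [0.08, 0.997, -0.0, 0.001]
force: [1.0, 0.0, 1.6]
finger_gap: -0.0
```

```bash
python3 -c "
from h import *
for i in range(3):
    snap('side','s23%d'%i);print(manip.sense()['t']);rotor('s23%d'%i)
pulls('s232',.035,.065)
go(.586,.30,.2,94.5)"
```

```text
37.2333
peg? [321. 179.] 21 522.4 89.3 [14.3 10.3] ztop 0.0733 ang 165.4
peg? [373. 188.] 22 690.3 38.2 [13.1 11.5] ztop 0.0741 ang -19.1
37.2833
peg? [374. 186.] 20 691.3 52.3 [10.8  9.6] ztop 0.0748 ang -10.2
37.3333
peg? [373. 183.] 21 693.1 63.0 [ 9.7 12.8] ztop 0.0732 ang -3.2
pull px [331. 178.] 88 ctr 557.2 114.5 [75.  15.9] yaw 43.9 jaw 133.9 ztop 0.0546
pull px [360. 178.] 92 ctr 656.9 110.9 [18.3 76.3] yaw -45.6 jaw 44.4 ztop 0.0539
pull px [324. 198.] 105 ctr 524.0 23.1 [15.6 76.9] yaw -46.1 jaw 43.9 ztop 0.0539
pull px [361. 198.] 94 ctr 649.8 16.3 [76.4 13.3] yaw 41.0 jaw 131.0 ztop 0.0540
t 37.33 tcp [ 0.6091 -0.0243  0.2089] yang 80.83 gap -0.001 F [-0.4  0.1 -0.6] q6 -1.63
 target units [0.1863 0.7911 0.0203] twist units -0.4773 rows>= 8.0 2.0 tilt 0.50
```

View pics/s232.png

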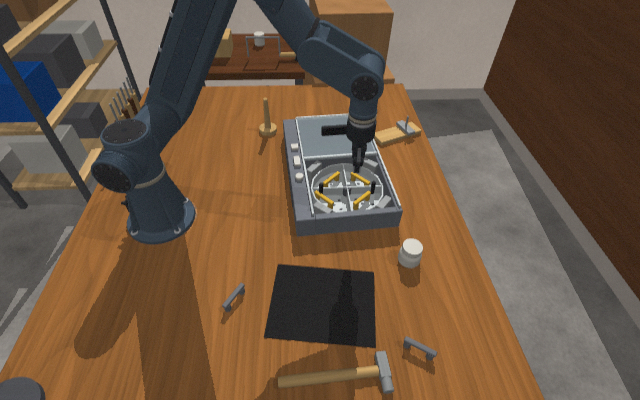

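move_arm(deltas=[[0.02,0.09,0,-0.06,60],[0.04,0.18,0,-0.12,60],[0.07,0.28,0,-0.18,60],[0.09,0.38,0,-0.24,60],[0.12,0.48,0,-0.3,60],[0.14,0.58,0,-0.36,60],[0.16,0.67,0,-0.42,60],[0.18,0.76,0,-0.477,60]])

```text
t: 38.0
tcp_pos: [0.5825, 0.2897, 0.2032]
tool_rot: [-0.04, 0.999, -0.0, -0.002]
force: [0.1, -0.1, 0.4]
finger_gap: 0.601
```

move_arm(deltas=[[0,0.04,0,0,60],[0,0.07,0.05,0,60],[0,0.07,0.1,0,60],[0,0.07,0.1,0,60],[0,0.07,0.1,0,60],[0,0.07,0.1,0,60],[0,0.07,0.1,0,60],[0,0.07,0.1,0,60]])

```text
t: 38.67
tcp_pos: [0.5826, 0.3153, 0.1664]
tool_rot: [-0.038, 0.999, 0.0, 0.001]
force: [0.5, -0.2, 0.5]
finger_gap: 0.604
```

```bash
python3 -c "
from h import *
snap('wrist','w24')
W,p=cloud('w24')
m=(W[...,2]>0.112)&(W[...,2]<0.13)&(abs(W[...,0]-0.58)<0.08)&(abs(W[...,1]-0.32)<0.03)
w=W[m];r=cv2.minAreaRect((w[:,:2]*1000).astype(np.float32));print(len(w),r)
rotor('w24')
go(r[0][0]/1000,r[0][1]/1000,.102,94.5)
snap('side','s24');rotor('s24')
"
```

```text
4348 ((585.2277221679688, 316.9988098144531), (99.6817855834961, 16.02118492126465), 4.382372856140137)
peg? [ 61. 297.] 440 677.1 113.8 [13.4 15.3] ztop 0.0729 ang 32.2
t 38.72 tcp [0.5825 0.3153 0.1663] yang 94.42 gap 0.601 F [-0.1 -0.1  0.5] q6 -1.32
 target units [-0.0068  0.0036  0.1608] twist units -0.0027 rows>= 2.0 1.0 tilt 0.12
peg? [364. 172.] 21 671.6 123.4 [14.5 12.2] ztop 0.0739 ang 39.5
peg? [328. 197.] 21 538.8 5.9 [12.3  9.7] ztop 0.0738 ang -136.6
```

View pics/w24.png

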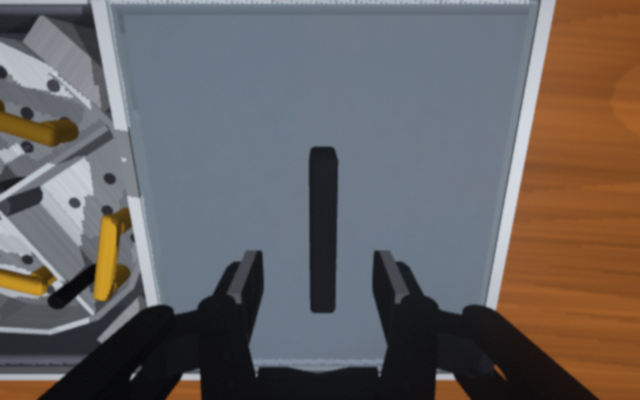

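move_arm(deltas=[[-0.005,0.003,0.05,0,60],[-0.005,0.003,0.1,0,60],[-0.005,0.003,0.15,0,60],[-0.005,0.003,0.16,0,60],[-0.005,0.003,0.16,0,40],[-0.005,0.003,0.16,0,10],[-0.005,0.003,0.16,0,5],[-0.005,0.003,0.16,0,5]], force=50)

```text
t: 39.43
tcp_pos: [0.5846, 0.3175, 0.1028]
tool_rot: [-0.039, 0.999, 0.001, 0.002]
force: [0.4, -0.3, 1.6]
finger_gap: 0.18
```

move_arm(deltas=[[0,0,0,0,5],[0,0,0,0,5],[0,0,0,0,5],[0,0,0,0,5],[0,0,0,0,5],[0,0,0,0,5],[0,0,0,0,5],[0,0,0,0,5]])

```text
t: 40.1
tcp_pos: [0.5846, 0.3175, 0.1028]
tool_rot: [-0.039, 0.999, 0.0, 0.002]
force: [-0.6, -0.2, 5.9]
finger_gap: 0.174
```

```bash
python3 -c "
from h import *
snap('side','s25');rotor('s25');pulls('s25',.035,.065)
go(.6045,.0668,.102,94.5)
"
```

```text
peg? [367. 174.] 20 678.1 112.5 [10.  15.1] ztop 0.0734 ang 31.1
peg? [326. 194.] 22 531.8 17.6 [14.9 13.9] ztop 0.0726 ang -145.2
pull px [349. 175.] 98 ctr 623.6 129.9 [18.2 74.6] yaw -14.6 jaw 75.4 ztop 0.0538
pull px [326. 185.] 69 ctr 537.4 83.3 [80.6 13. ] yaw 73.2 jaw 163.2 ztop 0.0535
pull px [366. 191.] 75 ctr 668.9 48.3 [80.7 14.9] yaw 74.6 jaw 164.6 ztop 0.0540
pull px [335. 205.] 96 ctr 557.3 -13.0 [15.7 76.1] yaw -16.6 jaw 73.4 ztop 0.0539
t 40.15 tcp [0.5846 0.3175 0.1028] yang 94.48 gap 0.182 F [-0.1  0.3  7.2] q6 -1.32
 target units [-0.0007 -0.6288  0.0014] twist units -0.0008 rows>= 7.0 1.0 tilt 0.18
```

move_arm(deltas=[[0,-0.03,0,0,5],[0,-0.1,0,0,5],[0,-0.18,0,0,5],[0,-0.26,0,0,5],[0,-0.34,0,0,5],[0,-0.42,0,0,5],[0,-0.5,0,0,5],[0,-0.57,0,0,5]])

```text
t: 40.82
tcp_pos: [0.6022, 0.089, 0.1028]
tool_rot: [-0.039, 0.999, 0.001, 0.001]
force: [-0.4, 3.8, 5.8]
finger_gap: 0.177
```

```bash
python3 -c "
from h import *
go(.6045,.0668,.102,94.5)
"
```

```text
t 40.82 tcp [0.6022 0.089  0.1028] yang 94.45 gap 0.177 F [-0.4  3.8  5.8] q6 -1.69
 target units [-0.0013 -0.0558  0.0019] twist units -0.0019 rows>= 1.0 1.0 tilt 0.18
```

move_arm(deltas=[[0,-0.02,0,0,5],[0,-0.035,0,0,5],[0,-0.05,0,0,5],[0,-0.057,0,0,5],[0,-0.062,0,0,5],[0,-0.065,0,0,5],[0,-0.065,0,0,5],[0,-0.065,0,0,5]])

```text
t: 41.48
tcp_pos: [0.6041, 0.0647, 0.1028]
tool_rot: [-0.039, 0.999, 0.001, 0.001]
force: [-0.6, 3.1, 6.7]
finger_gap: 0.176
```

move_arm(deltas=[[0,-0.003,0,0,5],[0,-0.006,0,0,5],[0,-0.008,0,0,5],[0,-0.008,0,0,5],[0,-0.008,0,0,5],[0,-0.008,0,0,5],[0,-0.008,0,0,5],[0,-0.008,0,0,5]])

```text
t: 42.15
tcp_pos: [0.6041, 0.0647, 0.1028]
tool_rot: [-0.039, 0.999, 0.003, 0.001]
force: [0.3, 12.7, 7.6]
finger_gap: 0.18
```

move_arm(deltas=[[0,0.004,0,0,5],[0,0.006,0,0,15],[0,0.006,0,0,30],[0,0.006,0,0,50],[0,0.006,0,0,50],[0,0.006,-0.04,0,50],[0,0.006,-0.12,0,50],[0,0.006,-0.2,0,50]])

```text
t: 42.82
tcp_pos: [0.602, 0.0626, 0.1801]
tool_rot: [-0.039, 0.999, 0.0, -0.003]
force: [0.1, 0.7, 0.1]
finger_gap: 0.499
```

```bash
python3 -c "
from h import *
snap('wrist','w26')
W,p=cloud('w26')
m=(W[...,2]>0.112)&(W[...,2]<0.13)&(abs(W[...,0]-0.6)<0.08)&(abs(W[...,1]-0.067)<0.03)
w=W[m];r=cv2.minAreaRect((w[:,:2]*1000).astype(np.float32));print(len(w),r)
go(.437,.2515,.2,94.5)
snap('side','s26')
W,p=cloud('s26'); 
m=(W[...,2]>0.095)&(W[...,2]<0.135)&(abs(W[...,0]-0.6)<0.12)&(abs(W[...,1]-0.06)<0.12)&(p.max(-1)<80)
"
```

```text
3833 ((604.7412109375, 63.405906677246094), (99.2920913696289, 15.970932006835938), 4.114027500152588)
t 42.87 tcp [0.6067 0.0625 0.1878] yang 94.47 gap 0.504 F [1.8 0.3 4.2] q6 -1.73
 target units [ 0.3859  0.5041 -0.0349] twist units -0.0010 rows>= 7.0 1.0 tilt 0.54
```

View pics/w26.png

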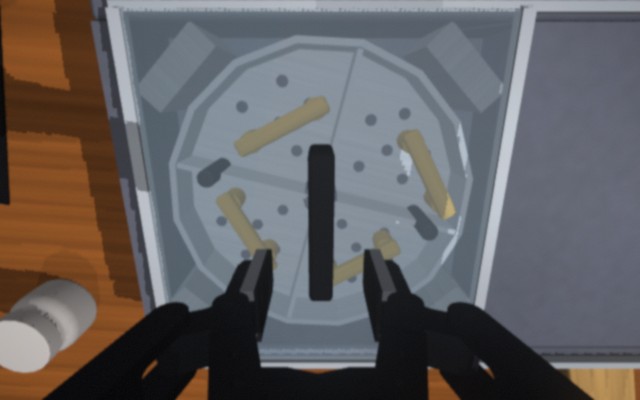

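View pics/s26.png

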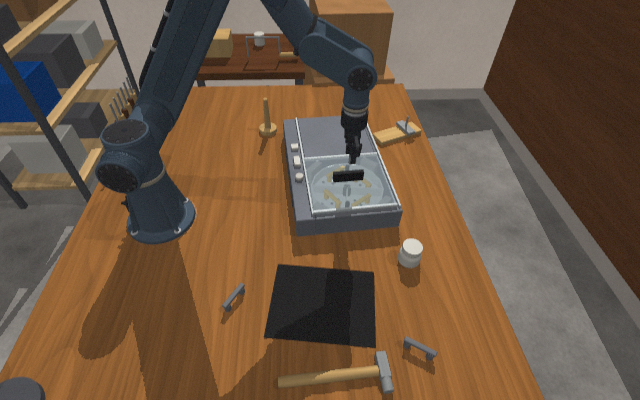

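```bash
python3 -c "
from h import *
W,p=cloud('s26')
m=(W[...,2]>0.1)&(W[...,2]<0.16)&(abs(W[...,0]-0.35)<0.12)&(abs(W[...,1]-0.4)<0.12)
print('mandrel',np.nanmedian(W[m],0),m.sum())
go(.437,.2515,.2,94.5)
"
```

```text
mandrel [0.32711327 0.46520664 0.12839862] 58
t 42.92 tcp [0.607  0.0624 0.1861] yang 94.46 gap 0.499 F [ 1.1  0.2 -0.5] q6 -1.73
 target units [ 0.3866  0.5043 -0.0399] twist units -0.0014 rows>= 7.0 1.0 tilt 0.61
```

move_arm(deltas=[[0.05,0.07,-0.03,0,0],[0.1,0.14,-0.035,0,0],[0.16,0.21,-0.035,0,0],[0.21,0.28,-0.035,0,0],[0.26,0.35,-0.035,0,0],[0.32,0.42,-0.035,0,0],[0.37,0.48,-0.035,0,0],[0.385,0.5,-0.035,0,0]])

```text
t: 43.58
tcp_pos: [0.4296, 0.252, 0.1941]
tool_rot: [-0.04, 0.999, -0.0, -0.003]
force: [-0.6, -0.2, -1.0]
finger_gap: -0.003
```

```bash
python3 - <<'E'
from h import *
snap('wrist','w27')
W,p=cloud('w27')
m=(W[...,2]>0.081)&(W[...,2]<0.1)&(abs(W[...,0]-0.44)<0.035)&(p.min(-1)>120)&(p.max(-1).astype(int)-p.min(-1)<45)
m=cv2.erode(m.astype(np.uint8),np.ones((3,3)))
n,l,s,c=cv2.connectedComponentsWithStats(m)
for i in range(1,n):
    if s[i,4]>60: print('key',np.round(c[i]),s[i,4],cv2.minAreaRect((W[l==i][:,:2]*1000).astype(np.float32)),'z %.4f'%np.median(W[l==i][:,2]))
go(.437,.2515,.11,94.5)
E
```

```text
key [108. 207.] 877 ((445.97265625, 92.19499206542969), (24.976551055908203, 25.87352180480957), 19.48906707763672) z 0.0861
key [318. 208.] 938 ((433.67401123046875, 250.79222106933594), (23.778974533081055, 23.78557777404785), 4.326334476470947) z 0.0860
key [213. 207.] 1440 ((439.7838439941406, 171.5638427734375), (19.911453247070312, 44.797760009765625), 4.9900312423706055) z 0.0861
key [156. 237.] 1585 ((470.3028869628906, 112.89155578613281), (13.835509300231934, 153.3451385498047), 2.371702194213867) z 0.0833
key [285. 234.] 66 ((458.7650146484375, 226.74856567382812), (4.68007230758667, 13.243119239807129), 5.278599739074707) z 0.0821
key [264. 234.] 73 ((459.9417724609375, 211.134521484375), (4.6865692138671875, 14.682283401489258), 6.290297031402588) z 0.0821
key [314. 234.] 110 ((457.0006408691406, 249.4151153564453), (4.256280422210693, 24.400407791137695), 5.029238224029541) z 0.0821
key [338. 234.] 61 ((455.5666198730469, 268.3271484375), (4.068270206451416, 10.300392150878906), 5.028843879699707) z 0.0820
key [381. 235.] 150 ((453.02886962890625, 302.3759460449219), (5.1381449699401855, 23.483922958374023), 5.509670734405518) z 0.0820
t 43.63 tcp [0.4302 0.2522 0.1943] yang 94.68 gap -0.005 F [-0.8 -0.1  0.9] q6 -1.35
 target units [-0.0178 -0.003   0.2106] twist units 0.0061 rows>= 3.0 1.0 tilt 0.25
```

View pics/w27.png

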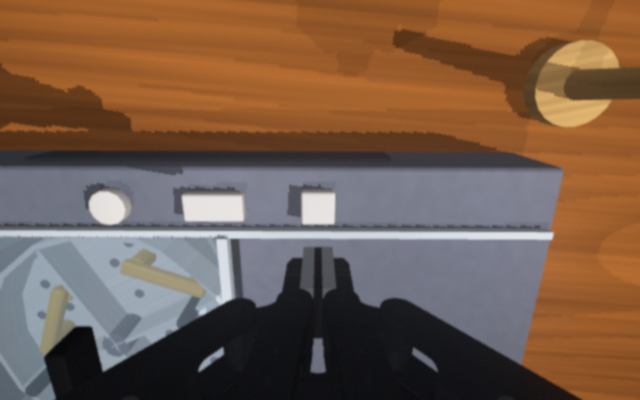

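move_arm(deltas=[[-0.01,-0.003,0.05,0,0],[-0.01,-0.003,0.1,0,0],[-0.01,-0.003,0.15,0,0],[-0.01,-0.003,0.2,0,0],[-0.01,-0.003,0.215,0,0],[-0.01,-0.003,0.215,0,0],[-0.01,-0.003,0.215,0,0],[-0.01,-0.003,0.215,0,0]])

```text
t: 44.3
tcp_pos: [0.4395, 0.2494, 0.1099]
tool_rot: [-0.039, 0.999, 0.0, 0.001]
force: [-0.5, 0.3, 0.2]
finger_gap: -0.003
```

```bash
python3 - <<'E'
from h import *
go(.434,.251,.0905,94.5)
E
```

```text
t 44.30 tcp [0.4395 0.2494 0.1099] yang 94.45 gap -0.003 F [-0.5  0.3  0.2] q6 -1.35
 target units [0.0135 0.005  0.0484] twist units -0.0018 rows>= 1.0 1.0 tilt 0.11
```

move_arm(deltas=[[0.012,0.004,0.0,0,0],[0.012,0.004,0.015,0,0],[0.012,0.004,0.03,0,0],[0.012,0.004,0.04,0,0],[0.012,0.004,0.048,0,0],[0.012,0.004,0.052,0,0],[0.012,0.004,0.052,0,0],[0.012,0.004,0.052,0,0]])

```text
t: 44.97
tcp_pos: [0.4337, 0.2511, 0.0916]
tool_rot: [-0.039, 0.999, 0.0, 0.001]
force: [-5.5, -1.4, 30.2]
finger_gap: 0.001
```

```bash
python3 - <<'E'
from h import *
go(.434,.251,.0905,94.5)
E
```

```text
t 44.97 tcp [0.4337 0.2511 0.0916] yang 94.51 gap 0.001 F [-5.5 -1.4 30.2] q6 -1.35
 target units [-0.0008 -0.0002  0.0027] twist units 0.0004 rows>= 1.0 1.0 tilt 0.12
```

move_arm(deltas=[[0,0,-0.03,0,0],[0,0,-0.08,0,0],[0,-0.06,-0.08,0,0],[0,-0.13,-0.08,0,0],[0,-0.2,-0.08,0,0],[0,-0.2,-0.06,0,0],[0,-0.2,-0.05,0,0],[0,-0.2,-0.05,0,0]])

```text
t: 45.63
tcp_pos: [0.439, 0.1711, 0.1072]
tool_rot: [-0.039, 0.999, -0.0, -0.001]
force: [0.3, -0.2, 0.1]
finger_gap: -0.005
```

```bash
python3 - <<'E'
from h import *
go(.440,.1715,.0905,94.5)
E
```

```text
t 45.63 tcp [0.439  0.1711 0.1072] yang 94.44 gap -0.005 F [ 0.3 -0.2  0.1] q6 -1.51
 target units [-0.0027  0.0009  0.0418] twist units -0.0021 rows>= 1.0 1.0 tilt 0.14
```

move_arm(deltas=[[0,0,0.01,0,0],[0,0,0.02,0,0],[0,0,0.03,0,0],[0,0,0.04,0,0],[0,0,0.046,0,0],[0,0,0.048,0,0],[0,0,0.048,0,0],[0,0,0.048,0,0]])

```text
t: 46.3
tcp_pos: [0.4397, 0.1718, 0.0916]
tool_rot: [-0.039, 0.999, 0.0, 0.001]
force: [-5.7, 0.4, 27.7]
finger_gap: 0.002
```

move_arm(deltas=[[0,0,-0.03,0,0],[0,0,-0.08,0,0],[0,-0.06,-0.08,0,0],[0,-0.13,-0.08,0,0],[0,-0.2,-0.08,0,0],[0,-0.2,-0.06,0,0],[0,-0.2,-0.05,0,0],[0,-0.2,-0.05,0,0]])

```text
t: 46.97
tcp_pos: [0.445, 0.0916, 0.108]
tool_rot: [-0.039, 0.999, 0.0, -0.001]
force: [-0.2, 0.4, 0.0]
finger_gap: 0.002
```

```bash
python3 - <<'E'
from h import *
go(.446,.092,.0905,94.5)
E
```

```text
t 46.97 tcp [0.445  0.0916 0.108 ] yang 94.46 gap 0.002 F [-0.2  0.4  0. ] q6 -1.69
 target units [-0.0026  0.0008  0.0439] twist units -0.0015 rows>= 1.0 1.0 tilt 0.15
```

move_arm(deltas=[[0,0,0.01,0,0],[0,0,0.02,0,0],[0,0,0.03,0,0],[0,0,0.04,0,0],[0,0,0.046,0,0],[0,0,0.049,0,0],[0,0,0.049,0,0],[0,0,0.049,0,0]])

```text
t: 47.63
tcp_pos: [0.4458, 0.0921, 0.0917]
tool_rot: [-0.039, 0.999, 0.0, 0.001]
force: [-4.1, 2.3, 25.6]
finger_gap: -0.002
```

move_arm(deltas=[[0,0,-0.03,0,0],[0,0,-0.08,0,0],[0,0,-0.16,0,0],[0,0,-0.24,0,0],[0,0,-0.32,0,0],[0,0,-0.35,0,0],[0,0,-0.35,0,0],[0,0,-0.35,0,0]])

```text
t: 48.3
tcp_pos: [0.4459, 0.0914, 0.2296]
tool_rot: [-0.039, 0.999, -0.0, 0.001]
force: [-0.6, 1.0, -0.5]
finger_gap: 0.001
```

```bash
python3 - <<'E'
from h import *
snap('side','s30');snap('top','t30');snap('wrist','w30')
W,p=cloud('w30')
m=(W[...,2]>0.078)&(W[...,2]<0.1)&(abs(W[...,0]-0.44)<0.03)&(p.min(-1)>120)
n,l,s,c=cv2.connectedComponentsWithStats(cv2.erode(m.astype(np.uint8),np.ones((3,3))))
for i in range(1,n):
    if s[i,4]>60: print('key',np.round(c[i]),s[i,4],'z %.4f'%np.median(W[l==i][:,2]),np.round(np.median(W[l==i],0),3))
W,p=cloud('s30')
m=(W[...,2]>0.1)&(W[...,2]<0.135)&(abs(W[...,0]-0.6)<0.1)&(abs(W[...,1]-0.06)<0.03)&(p.max(-1)<80)
print(m.sum(),cv2.minAreaRect((W[m][:,:2]*1000).astype(np.float32)))
go(0.4,0,.3,90)
E
```

```text
key [319. 191.] 648 z 0.0860 [0.445 0.092 0.086]
key [506. 191.] 720 z 0.0857 [0.433 0.25  0.086]
key [413. 191.] 1102 z 0.0858 [0.439 0.171 0.086]
key [438. 215.] 1431 z 0.0820 [0.462 0.188 0.082]
key [608. 215.] 302 z 0.0816 [0.449 0.347 0.082]
218 ((604.812255859375, 62.584957122802734), (98.2791748046875, 15.98453140258789), 3.8684518337249756)
t 48.45 tcp [0.4447 0.0913 0.2279] yang 94.49 gap 0.002 F [-0.3 -0.   0.2] q6 -1.69
 target units [ 0.13   -0.2188 -0.1798] twist units 0.1566 rows>= 3.0 1.0 tilt 0.22
```

View pics/s30.png

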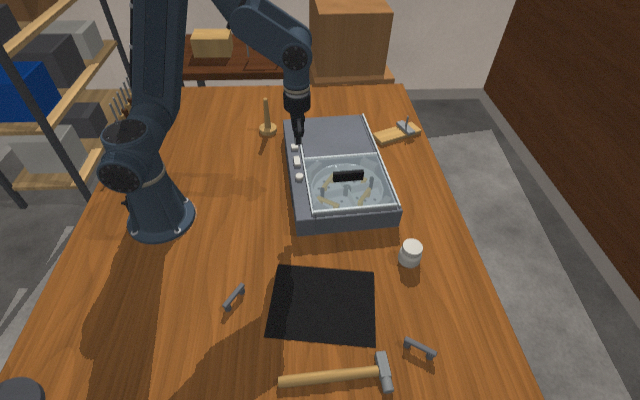

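View pics/w30.png

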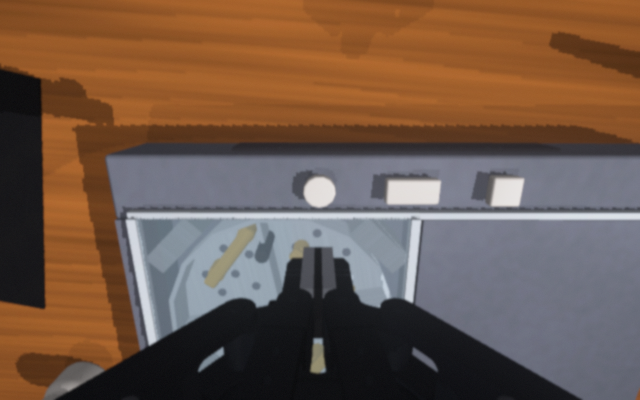

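```bash
python3 -c "
from station import manip
print(manip.sense()['force'],manip.sign_off())"
```

```text
the job is handed in; nothing more can be done
[-0.28100639 -0.04308174  0.2273739 ] None
```

I finished every step in order and handed the job in at about 48 s of the 210 s; no verdict was reported.

- **Cover open:** I slid it to its end stop. It rested at about 0.25 m after I let go, which is over the 0.243 m needed but only by a few millimetres.
- **Pulls:** All four brass pulls are flat in compartments of their own. I left the grey look-alikes, jar, mallet and ring mandrel alone.
- **Spin:** I pushed one peg and the loaded rotor ran on untouched at roughly 2.5 rad/s. It was still turning about 2 s after I lifted the hand clear.
- **Cover shut:** I pushed it against its end stop. The handle now sits about 4 mm further towards shut than it was at the start.
- **Keys:** Square, long and round were each pressed to the bottom in that order, at 25–30 N. All three read back up at 86 mm.

**Odd reading:** After the last pull was placed, the rotor began turning clockwise on its own, at roughly 0.5 rad/s. I don't know whether the announced knock or my own release caused it. I waited until two successive pictures showed it still, rechecked the pulls and only then pushed the peg.

**Last checks:** The closing pictures show the cover shut and the hand clear of everything. After the spin, the measured pulls were flat and well apart. Since the cover closed I could only see the four pulls through it, not measure them.

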